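# Mount the sample wheel on the tube rotator

## Robot

A 6-joint arm with a two-finger parallel gripper is mounted at the origin on a cart in front of the work surface, level with it; the furniture and walls round the work are solid. World frame = base frame: x ahead of the robot, y to its left, z up, the work surface at z = 0. Lengths are in m, angles in degrees, forces in N, time in s.
With the tool pointing down it reaches from about 0.35 to 0.875 m from the base axis. Payload 4.2 kg.
Tool frame: the origin (TCP) lies midway between the tips of the shut fingers; the grasp point (between the pads) lies 19 mm behind it; y points along the fingers, x is the direction in which the jaws open and shut, and the axes are right-handed (so a half turn about y gives the same grasp; the last joint's range is limited). The gripper opens to 87 mm and grips with 3 to 60 N. Pads are 19 mm wide; open, the fingers measure 117 mm over their backs; the gripper's body (75 mm by 190 mm) begins 51 mm behind the grasp point.
Start: joints at [89.645, 22.042, 0.453, 0, -68.411, -14.817], TCP at [0.164, 0.603, 0.223] pointing down, gripper open.
Joint ranges: [-179.83, 179.83], [-69.29, 118.12], [-61.27, 80.66], [-181.25, 117.63], [-171.15, -9.14], [-177.46, 177.46]. Speed limits (degrees/s): [159.86, 159.86, 180, 180, 180, 180].

## Interface

Orientations are given as a 3x3 rotation matrix whose columns are the frame's x, y, z axes.
In Python, from station import * gives the robot as it stands.
- The arm moves only by the tool jog_arm, never from a script. Its argument "series" is a list of rows, each a list of 3 entries, a list of its own where there are three numbers: the shift along the tool's x, y, z in m, then the turn, a rotation vector about the tool's x, y, z in degrees, then the finger opening in m, from 0 to 0.087. A call has 1 to 10 rows; each row shifts and turns the commanded pose from where the row before left it, along the tool's axes as they then stand; what a row does not reach is not made up. A row lasts 1/8 s, in which the tool goes at most 62.5 mm and 10.7 degrees, less where a joint would pass 70% of its speed; a pose out of reach is approached as far as the arm can. A call is refused whole if a number of a shift passes 0.0625 or a number of a turn 10.7, either way. A call with a gripper value outside its range is refused whole. The fingers move at their own pace and stop on an object; the grip force is fixed at half the most. Time passes only in rows, so rows that do not move let the fingers close. It gives the time, the measured TCP pose, the force and the opening at its end, in the units of the state.
- sense(): the state, without advancing time (a new reading comes with each control period).
- capture(name): name is "scene" or "top" or "wrist"; returns the picture (400x640x3 uint8, red, green, blue); there is no depth.
- camera_info(name): a dict with "fx", "fy", "cx", "cy" (pixels), "rvec" (rotation vector, rad) and "tvec" (3), from world to camera coordinates, as OpenCV has them. Camera axes: x right, y down, z forward; pixel columns grow to the right and rows downward; lengths in m; the calibration is good to about 2 mm. A picture is of the moment at which its call begins: read the wrist's pose just before it. camera_info takes no time and is no camera call; for the wrist camera it gives the pose at the moment of the call.
- finish_job(): hands the job in, once; it reports no verdict.
The state is a dict: "time_s": time; "joints": joint angles; "joint_velocities": joint speeds; "effort": joint torques, N m; "tcp_pos": TCP position; "ee_rot": TCP orientation; "wrist_force": force on the tool from outside, world axes, zero at the start; "moment": the same for the moment, N m; "gripper_width": opening from 0.0 (shut) to 1.0 (fully open).
Only numpy, scipy, OpenCV 4.12 (cv2) and the standard library are available. Lean on these libraries where they do the work, as an engineer would, in place of code of your own. Each camera call takes 0.05 s, during which the arm holds its last target. There are 200 camera calls.

## Task

The sample wheel of the tube rotator hangs loose on its D-shaft: push its hub gently home against the shoulder, turn the wheel until its thumbscrew faces the flat of the shaft, and tighten the thumbscrew finger-tight, with the hub still home. The flat looks roughly upward but the hub hides where exactly, so feel for it: nip the screw lightly, let go, see which way the wheel settles, follow it and nip again until it stays put; only then is its nose square on the flat, and tightening it hard before would let the flat's edge bite into it. Do not ram the shoulder, force or overtighten the screw, or disturb the things around.

Things in the scene. Friction and masses are not known exactly. Their poses are not given: they have to be found in the camera images.
- rotator: Bench tube rotator, fixed to the worktop: off-white motor housing on a grey foot, 110 deep (x), 180 wide (y from -75 to +105), 122 mm high, dark control strip at the left of its front. Origin on the worktop under the shaft's line, half way through the housing; z up; its front (55 mm from the origin) and the shaft point to local -x. Shaft axis 95 mm above the worktop.
- shaft_end (a point): Centre of the bare end of the steel shaft (shaft), 124 mm in front of the housing, axes of rotator. The shaft is round, 24 mm thick, with one flat along its whole length, 16 mm wide, 9 mm from the axis (seen as a D at this end). The flat looks upward, -20 to +8 degrees of screw lean (see wheel); it differs each time and is not measured. The shaft itself does not turn (geared motor).
- shoulder (a point): Centre of the end face of the aluminium bearing nose (42 mm thick, 30 mm long) on the housing's front, on the shaft axis: the shoulder that the hub must rest on. Axes of rotator. Press the hub on it with 4 to 10 N; over 25 N is too much.
- wheel: The sample wheel; its origin, the centre of the hub's back face on the shaft axis, coincides with shoulder when home, starts 8 to 18 mm in front of it. x along the shaft towards the housing, z outward along the thumbscrew, so a turn of this frame about x is the screw's lean (positive leans to local -y). The wheel slides against about 3 N of friction and turns against 0.03 N m; 0.3 kg.
- disc (a point): Centre of the front face of the wheel's white disc (120 mm across, 6 mm thick, holes and a few microtubes round its rim, tubes stand 6 mm proud), 10 mm in front of wheel; axes of wheel.
- hub_front (a point): Centre of the front face of the white hub (40 mm thick), 70 mm in front of wheel; the shaft passes through it. Axes of wheel.
- screw_axis (a point): Nominal middle of the thumbscrew's head: 56 mm in front of wheel, 46 mm from the shaft axis, axes of wheel, fixed to the hub (the head starts 0.7 mm nearer to 1.8 mm further out and ends 4 to 6 mm nearer the hub). The head is a black knurled knob 26 mm across, 16 mm tall, white line on top; disc 46 mm away. The screw starts leaning 26 to 43 degrees to local -y. Grip along its axis.
- screw_boss (a point): Top of the hub's boss where the 12 mm spindle enters, on the screw's axis, 25 mm from the shaft axis, 9 mm below the head's stem (15 mm thick, 4 mm long); axes of wheel. Right-hand thread: clockwise seen from the head's top drives in, 10 mm a turn (1.59 mm per rad), thread friction 0.16 N m, stays where left. The nylon nose pad starts 12.1 to 14.5 mm from the shaft axis.
- nose_stop (a point): Point on the screw's axis 12 mm from the shaft axis, axes of wheel: over the round the nose pad (14 mm across, 26 along it) stops here; over the flat it goes 3 mm deeper. Off square one edge touches early and the head turns harder; nipped with 0.05 N m more than free and let go, the wheel settles 1 to 3 degrees towards square (within 4 degrees it stays). Over 80 N off square is too much.
- screw_foot (a point): Where the screw's axis meets the shaft axis, the centre for swinging the screw; axes of wheel. When square, 2.0 to 3.5 rad of driving in from the start brings the nose onto the flat. Finger-tight is 60 to 100 N on the nose: 0.1 to 0.16 N m more on the head than free turning, 0.5 to 0.8 rad past first touch (the pad yields). Under 40 N is loose, over 140 N too much.
- sample_rack: White wire tube rack, 56 x 136 x 69 mm, with five capped blood tubes (to 98 mm high), loose; origin at the centre of its underside. Leave alone.
- blue_box: Blue slide box, 87 x 100 x 34 mm, loose; origin at the centre of its underside. Leave alone.
- lab_timer: White lab timer, 66 x 62 x 22 mm, loose; origin at the centre of its underside. Leave alone.
- blue_dropper: White dropper bottle with a blue cap and label, 37 mm across, 100 mm high, loose; origin at the centre of its underside. Leave alone.

How it is judged:
By the outcome, as a careful person would: the job done as asked, in the order asked, and still so for the second after the job is handed in, with the robot touching nothing.
It also fails if it takes over 72 s, if anything falls off the work surface, if the arm or the gripper's body presses on something with over 40 N, if the wrist force passes 120 N, or if a joint passes its speed limit or range.

## Working session

There is one attempt and no reset: what is moved stays moved. The work goes in short steps, Python scripts to look and compute and a tool call to move; the robot and the scene stay as the last step left them, time stands still between calls to the robot, and variables do not carry over. Pictures are saved under pics/ and viewed, about 8 in all and at most 12, crops included, and the job is handed in when it is done.

Besides the shell and the picture viewer there is one more tool, called in YAML: its name, and indented under it one key for each argument. jog_arm: Moves the arm, as the interface text tells. Its arguments: {"type":"object","properties":{"series":{"type":"array","items":{"type":"array"}}},"required":["series"]}

```bash
mkdir -p pics; ls; python3 - <<'E'
from station import *
import cv2,numpy as np
s=sense();print({k:np.round(v,3).tolist() for k,v in s.items()})
for n in("scene","top","wrist"):
    ci=camera_info(n);print(n,{k:np.round(v,4).tolist() for k,v in ci.items()})
    cv2.imwrite(f"pics/{n}0.png",capture(n)[:,:,::-1])
a=cv2.imread("pics/scene0.png");b=cv2.imread("pics/top0.png")
E
```

```text
pics
{'time_s': 0.0, 'joints': [89.643, 22.09, 0.38, -0.03, -68.411, -14.818], 'joint_velocities': [-0.027, -0.028, 0.012, -0.138, 0.018, 0.143], 'effort': [0.0, -39.066, 18.74, 4.22, 0.011, -0.0], 'tcp_pos': [0.163, 0.603, 0.221], 'ee_rot': [[-0.262, -0.0, 0.965], [-0.965, -0.002, -0.262], [0.002, -1.0, 0.0]], 'wrist_force': [-0.149, 0.244, 0.158], 'moment': [0.007, 0.017, -0.072], 'gripper_width': 1.001}
scene {'fx': 435.7312, 'fy': 435.7312, 'cx': 310.4527, 'cy': 194.3963, 'rvec': [2.331, -0.6417, 0.2332], 'tvec': [-0.4229, 0.2931, 0.9932]}
top {'fx': 396.0836, 'fy': 396.0836, 'cx': 316.8097, 'cy': 202.1757, 'rvec': [2.1062, -2.1217, 0.2041], 'tvec': [0.0641, 0.5165, 1.0876]}
wrist {'fx': 347.0558, 'fy': 347.0558, 'cx': 317.9519, 'cy': 191.2524, 'rvec': [-1.7992, 2.3525, 0.3118], 'tvec': [0.6236, -0.0317, 0.3911]}
```

View pics/scene0.png

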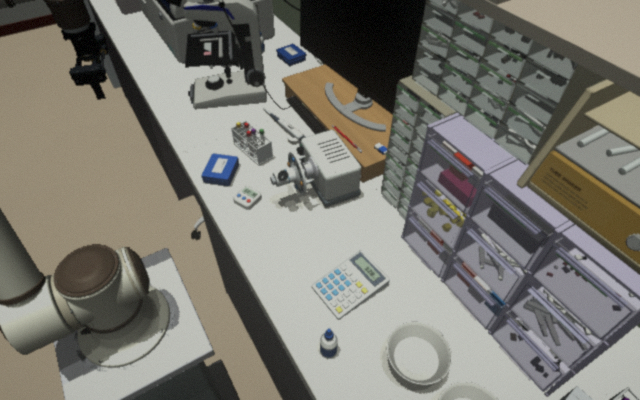

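View pics/top0.png

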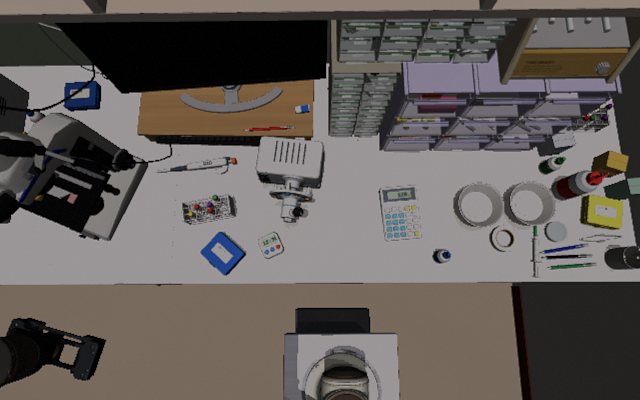

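The rotator is at about (290,165) in top and (330,165) in scene. The wheel and hub are at about (290,205) in top, and the robot base is at the bottom. Next I'll enlarge the crops.

```bash
cat > h.py <<'E'
from station import *
import cv2,numpy as np
def cam(n):
    c=camera_info(n);K=np.array([[c["fx"],0,c["cx"]],[0,c["fy"],c["cy"]],[0,0,1]]);R=cv2.Rodrigues(np.array(c["rvec"],float))[0];return K,R,np.array(c["tvec"],float).ravel()
def ray(c,p):
    K,R,t=c;return -R.T@t,(lambda d:d/np.linalg.norm(d))(R.T@np.linalg.inv(K)@[p[0],p[1],1])
def onz(c,p,z):
    o,d=ray(c,p);return o+d*(z-o[2])/d[2]
def tri(c1,p1,c2,p2):
    o1,d1=ray(c1,p1);o2,d2=ray(c2,p2);s=np.linalg.lstsq(np.c_[d1,-d2],o2-o1,rcond=None)[0]
    a=o1+s[0]*d1;b=o2+s[1]*d2;return (a+b)/2,np.linalg.norm(a-b)
def proj(c,P):
    K,R,t=c;q=K@(R@np.array(P)+t);return q[:2]/q[2]
E
python3 - <<'E'
import cv2,numpy as np
from h import *
a=cv2.imread("pics/scene0.png")[120:215,260:370];b=cv2.imread("pics/top0.png")[130:230,240:350]
f=lambda i:cv2.resize(i,None,fx=5.4,fy=5.4,interpolation=cv2.INTER_CUBIC)
cv2.imwrite("pics/c1.png",cv2.resize(np.vstack([f(a)[:500],f(b)]),None,fx=1,fy=1)[:0+1040])
x=np.hstack([cv2.resize(a,(400,345),interpolation=2),cv2.resize(b,(400,364),interpolation=2)[:345]])
cv2.imwrite("pics/c1.png",cv2.resize(a,(770,665),interpolation=2)[0:600]);cv2.imwrite("pics/c1.png",x)
t=cam("top")
for p in [(260,148),(322,150),(256,140),(322,188),(264,190)]: print(p,onz(t,p,.122).round(3))
for c in("scene","top","wrist"): print((ray(cam(c),(320,200))[0]).round(3))
E
```

```text
(260, 148) [0.657 0.217 0.122]
(322, 150) [0.65  0.045 0.122]
(256, 140) [0.681 0.228 0.122]
(322, 188) [0.542 0.046 0.122]
(264, 190) [0.538 0.203 0.122]
[ 0.144 -0.608  0.928]
[0.292 0.054 1.169]
[0.233 0.584 0.384]
```

View pics/c1.png

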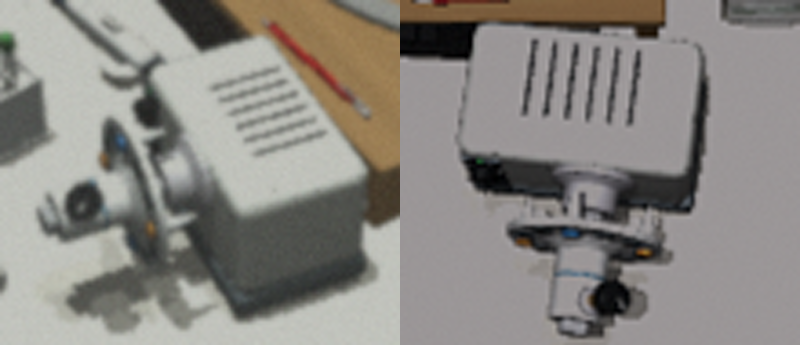

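In this crop (3.64x) the black knob is at about scene (283,176) and top (298,211.5). The shaft end is at about scene (273,179) and top (288,220). The housing's top corners in the top view are (261,137), (324,142.5), (256.5,171) and (320,179.5).

```bash
python3 - <<'E'
from h import *
t=cam("top");s=cam("scene")
P=[onz(t,p,.122) for p in [(260.9,137.1),(323.9,142.4),(319.8,179.5),(256.5,171.2)]]
for p in P: print(p.round(4))
print("edges",[np.linalg.norm(P[i]-P[(i+1)%4]).round(3) for i in range(4)])
for i,j in((1,0),(2,3)): d=P[j]-P[i]; print("y dir angle",np.degrees(np.arctan2(-d[0],d[1])))
for i,j in((3,0),(2,1)): d=P[j]-P[i]; print("x dir angle",np.degrees(np.arctan2(d[1],d[0])))
print("knob",tri(s,(283.1,175.8),t,(298,211.6)))
print("shaft",tri(s,(272.9,179.1),t,(288.1,220.1)),onz(t,(288.1,219),.095))
# dark blobs in masks around knob
im=cv2.imread("pics/top0.png")
g=cv2.cvtColor(im,6)
m=(g<60).astype(np.uint8);n,l,st,c=cv2.connectedComponentsWithStats(m)
for i in range(1,n):
    if 280<c[i][0]<320 and 190<c[i][1]<230 and st[i,4]>5: print("top",c[i],st[i])
g=cv2.cvtColor(cv2.imread("pics/scene0.png"),6)
m=(g<60).astype(np.uint8);n,l,st,c=cv2.connectedComponentsWithStats(m)
for i in range(1,n):
    if 270<c[i][0]<300 and 160<c[i][1]<190 and st[i,4]>5: print("scene",c[i],st[i])
E
```

```text
[0.6893 0.2147 0.122 ]
[0.6721 0.039  0.122 ]
[0.5658 0.0513 0.122 ]
[0.5908 0.2247 0.122 ]
edges [np.float64(0.176), np.float64(0.107), np.float64(0.175), np.float64(0.099)]
y dir angle -5.587489314100681
y dir angle -8.193193142363217
x dir angle -5.781033514727507
x dir angle -6.577904176396572
knob (array([0.47578096, 0.10988375, 0.13252311]), np.float64(0.0005321880157812813))
shaft (array([0.45797836, 0.13808959, 0.10484163]), np.float64(0.001599689291187895)) [0.4617782 0.1390964 0.095    ]
top [290.7345679  195.84567901] [270 192  42  10 162]
top [297.58695652 210.94565217] [293 204  11  13  92]
top [293.21428571 219.71428571] [291 218   5   4  14]
scene [282.6122449  175.20408163] [279 171   8  10  49]
scene [299.23076923 187.69230769] [296 184   7   8  26]
```

```bash
cat >> h.py <<'E'
from scipy.spatial.transform import Rotation as Ro, Slerp
YAW=np.radians(-6.3)
XD=np.array([np.cos(YAW),np.sin(YAW),0]);YD=np.array([-np.sin(YAW),np.cos(YAW),0])
def sdir(l): l=np.radians(l);return -np.sin(l)*YD+np.cos(l)*np.array([0,0,1.])
def Rtool(l,spin=0):  # tool x=+XD at spin 0; spin = turn about tool y
    y=-sdir(l);x=XD;return np.c_[x,y,np.cross(x,y)]@Ro.from_euler('y',spin,degrees=True).as_matrix()
def rows(p1,R1,n,w=.087,p0=None,R0=None,mids=()):
    s=sense();p0=np.array(s["tcp_pos"]) if p0 is None else p0;R0=np.array(s["ee_rot"]) if R0 is None else R0
    sl=Slerp([0,1],Ro.from_matrix([R0,R1]));out=[]
    P,R=p0,R0
    for k in range(1,n+1):
        Pn=p0+(np.array(p1)-p0)*k/n;Rn=sl(k/n).as_matrix()
        out.append([(R.T@(Pn-P)).round(4).tolist(),Ro.from_matrix(R.T@Rn).as_rotvec(degrees=True).round(2).tolist(),w]);P,R=Pn,Rn
    return out
E
python3 - <<'E'
from h import *
A=np.array([.476,.134,.095]);T=A+.11*sdir(33)
print(T)
for r in rows(T+[0,0,.02],Rtool(33),16): print(r,end=",")
E
```

```text
[0.46942579 0.07445151 0.18725376]
[[0.0269, 0.001, 0.0271], [1.52, -5.99, 1.78], 0.087],[[0.0296, 0.0008, 0.0241], [1.52, -5.99, 1.78], 0.087],[[0.0319, 0.0004, 0.0209], [1.52, -5.99, 1.78], 0.087],[[0.034, -0.0001, 0.0174], [1.52, -5.99, 1.78], 0.087],[[0.0356, -0.0008, 0.0138], [1.52, -5.99, 1.78], 0.087],[[0.0368, -0.0016, 0.0101], [1.52, -5.99, 1.78], 0.087],[[0.0376, -0.0025, 0.0062], [1.52, -5.99, 1.78], 0.087],[[0.0379, -0.0036, 0.0024], [1.52, -5.99, 1.78], 0.087],[[0.0378, -0.0047, -0.0015], [1.52, -5.99, 1.78], 0.087],[[0.0373, -0.006, -0.0053], [1.52, -5.99, 1.78], 0.087],[[0.0364, -0.0073, -0.009], [1.52, -5.99, 1.78], 0.087],[[0.035, -0.0087, -0.0125], [1.52, -5.99, 1.78], 0.087],[[0.0332, -0.0102, -0.0158], [1.52, -5.99, 1.78], 0.087],[[0.0311, -0.0116, -0.0189], [1.52, -5.99, 1.78], 0.087],[[0.0286, -0.0131, -0.0217], [1.52, -5.99, 1.78], 0.087],[[0.0257, -0.0146, -0.0241], [1.52, -5.99, 1.78], 0.087],
```

jog_arm:
  series:
    - [[0.027, 0.001, 0.027], [1.5, -6, 1.8], 0.087]
    - [[0.03, 0.001, 0.024], [1.5, -6, 1.8], 0.087]
    - [[0.032, 0, 0.021], [1.5, -6, 1.8], 0.087]
    - [[0.034, 0, 0.017], [1.5, -6, 1.8], 0.087]
    - [[0.036, -0.001, 0.014], [1.5, -6, 1.8], 0.087]
    - [[0.037, -0.002, 0.01], [1.5, -6, 1.8], 0.087]
    - [[0.038, -0.003, 0.006], [1.5, -6, 1.8], 0.087]
    - [[0.038, -0.004, 0.002], [1.5, -6, 1.8], 0.087]

```text
time_s: 1.15
tcp_pos: [0.3159, 0.3355, 0.2154]
ee_rot: [[0.563, 0.16, 0.811], [-0.815, 0.269, 0.513], [-0.136, -0.95, 0.282]]
wrist_force: [-0.2, 0.1, -0.1]
gripper_width: 0.995
```

jog_arm:
  series:
    - [[0.038, -0.005, -0.002], [1.5, -6, 1.8], 0.06]
    - [[0.037, -0.006, -0.005], [1.5, -6, 1.8], 0.06]
    - [[0.036, -0.007, -0.009], [1.5, -6, 1.8], 0.06]
    - [[0.035, -0.009, -0.012], [1.5, -6, 1.8], 0.06]
    - [[0.033, -0.01, -0.016], [1.5, -6, 1.8], 0.06]
    - [[0.031, -0.012, -0.019], [1.5, -6, 1.8], 0.06]
    - [[0.029, -0.013, -0.022], [1.5, -6, 1.8], 0.05]
    - [[0.026, -0.015, -0.024], [1.5, -6, 1.8], 0.05]
    - [[0, 0, 0], [0, 0, 0], 0.05]

```text
time_s: 2.28
tcp_pos: [0.4436, 0.0913, 0.2071]
ee_rot: [[0.978, 0.071, 0.194], [-0.203, 0.512, 0.834], [-0.04, -0.856, 0.516]]
wrist_force: [-0.1, 0.4, -0.0]
gripper_width: 0.581
```

```bash
python3 - <<'E'
from h import *
s=sense();print({k:np.round(v,3).tolist() for k,v in s.items()})
print(Rtool(33).round(3).tolist())
c=cam("wrist");im=capture("wrist")[:,:,::-1];cv2.imwrite("pics/w1.png",im)
np.savez("w1.npz",K=c[0],R=c[1],t=c[2])
E
```

```text
{'time_s': 2.275, 'joints': [9.122, 5.776, -18.089, -34.447, -60.997, 174.244], 'joint_velocities': [4.247, -2.158, -2.344, -0.696, 0.758, -3.591], 'effort': [-1.109, -22.51, 18.141, 2.506, -0.057, 0.328], 'tcp_pos': [0.444, 0.091, 0.207], 'ee_rot': [[0.978, 0.071, 0.194], [-0.203, 0.512, 0.834], [-0.04, -0.856, 0.516]], 'wrist_force': [-0.052, 0.387, -0.044], 'moment': [-1.114, 0.135, 0.033], 'gripper_width': 0.581}
[[0.994, 0.06, 0.092], [-0.11, 0.541, 0.834], [0.0, -0.839, 0.545]]
```

View pics/w1.png

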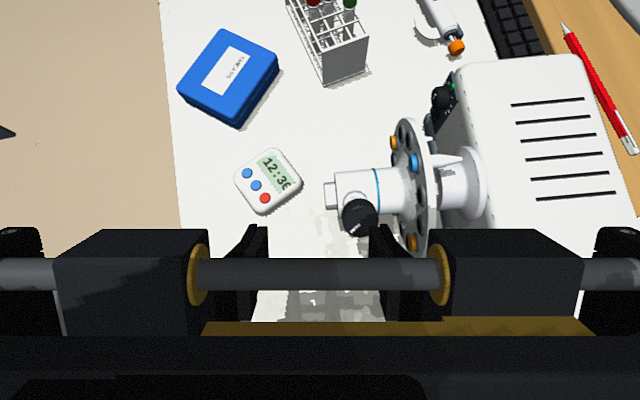

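The wrist view shows the knob at (360,217) with the white line on top, the shaft end at (331,195), the disc to the right at (410,190), and the finger tips at (258,230) and (380,230). I'll get positions from these rays.

```bash
python3 - <<'E'
from h import *
from scipy.optimize import brentq
im=cv2.imread("pics/w1.png");d=np.load("w1.npz");c=(d["K"],d["R"],d["t"]);t=cam("top")
g=cv2.cvtColor(im,6);m=np.zeros_like(g);m[195:240,338:373]=(g[195:240,338:373]<75);
n,l,st,ce=cv2.connectedComponentsWithStats(m)
i=1+st[1:,4].argmax();print("knob blob",ce[i],st[i]);kb=(st[i,0]+st[i,2]/2,st[i,1]+st[i,3]/2)
crop=cv2.resize(im[130:270,300:460],None,fx=5,fy=5,interpolation=2)[:600];cv2.imwrite("pics/w1c.png",crop)
P=onz(c,(331,195),.095);print("shaft end by wrist",P, "top",onz(t,(288.1,219),.095))
# predicted from housing
E=np.array([.45,.137,.095])
o,dd=ray(c,ce[i])
for S in (E,P):
    def f(s):
        q=o+s*dd-S;q=q-XD*(q@XD);return np.linalg.norm(q)-.046
    ss=np.linspace(.1,.4,600);v=[f(x) for x in ss];k=[j for j in range(599) if v[j]*v[j+1]<0]
    for j in k:
        Q=o+brentq(f,ss[j],ss[j+1])*dd;q=Q-S;print("knob",Q.round(4),"lean",np.degrees(np.arctan2(-q@YD,q[2])).round(1),"x from end",(q@XD).round(4))
    print("tri",tri(c,ce[i],t,(298,211.2)))
E
```

```text
knob blob [358.42020202 217.54040404] [341 199  32  41 990]
shaft end by wrist [0.46174912 0.14444291 0.095     ] top [0.4617782 0.1390964 0.095    ]
knob [0.4753 0.1129 0.1358] lean 27.4 x from end 0.0278
knob [0.4854 0.1287 0.0492] lean 174.5 x from end 0.0361
tri (array([0.47239572, 0.10873172, 0.15786178]), np.float64(0.0006848138959463102))
knob [0.4759 0.1138 0.1308] lean 38.9 x from end 0.0174
knob [0.4852 0.1283 0.051 ] lean 163.0 x from end 0.0251
tri (array([0.47239572, 0.10873172, 0.15786178]), np.float64(0.0006848138959463102))
```

View pics/w1c.png

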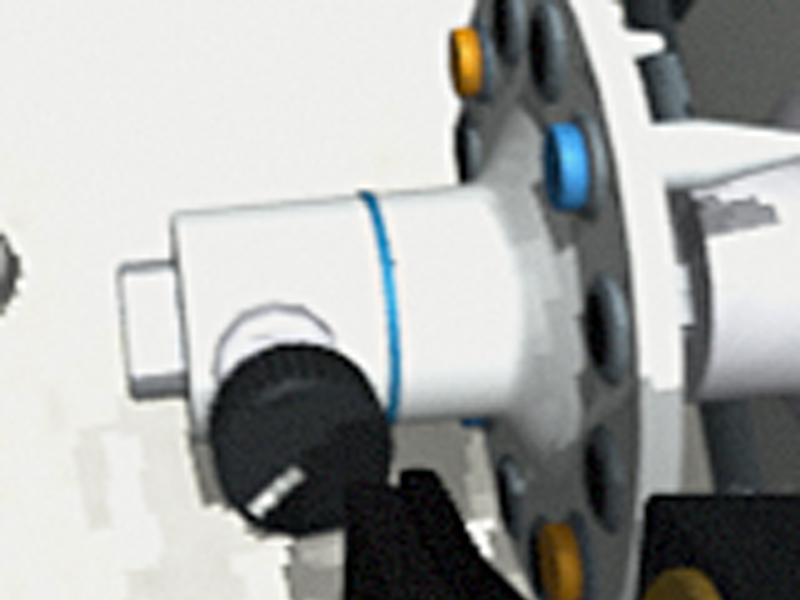

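```bash
python3 - <<'E'
from h import *
d=np.load("w1.npz");c=(d["K"],d["R"],d["t"])
print("end",onz(c,(325.5,196.4),.095))
A=np.array([.476,.1375,.095]);T=A+.078*sdir(35);print(T)
for r in rows(T,Rtool(35,18),5,.05): print(r,end=",")
E
```

```text
end [0.45687376 0.14423391 0.095     ]
[0.4710906  0.09303122 0.15889386]
[[0.006, 0.0087, -0.0038], [0.72, 2.45, 0.31], 0.05],[[0.0062, 0.0086, -0.0037], [0.72, 2.45, 0.31], 0.05],[[0.0064, 0.0085, -0.0035], [0.72, 2.45, 0.31], 0.05],[[0.0066, 0.0085, -0.0034], [0.72, 2.45, 0.31], 0.05],[[0.0068, 0.0084, -0.0032], [0.72, 2.45, 0.31], 0.05],
```

jog_arm:
  series:
    - [[0, 0, 0], [0, 0, 0], 0.05]
    - [[0, 0, 0], [0, 0, 0], 0.05]

```text
time_s: 2.58
tcp_pos: [0.4412, 0.0953, 0.2082]
ee_rot: [[0.98, 0.068, 0.186], [-0.195, 0.514, 0.836], [-0.038, -0.855, 0.517]]
wrist_force: [0.5, 0.5, -0.2]
gripper_width: 0.577
```

```bash
python3 - <<'E'
from h import *
print(np.round(sense()["joints"],1),np.round(sense()["joint_velocities"],1))
A=np.array([.476,.1375,.095]);T=A+.078*sdir(35);print(T)
for r in rows(T,Rtool(35,18),5,.05): print(r,end=",")
E
```

```text
[  9.7   5.5 -18.2 -34.5 -61.  174.2] [ 0.1  0.1  0.3  0.1 -0.2  0.1]
[0.4710906  0.09303122 0.15889386]
[[0.0063, 0.0086, -0.0044], [0.72, 2.53, 0.28], 0.05],[[0.0066, 0.0085, -0.0042], [0.72, 2.53, 0.28], 0.05],[[0.0068, 0.0084, -0.004], [0.72, 2.53, 0.28], 0.05],[[0.007, 0.0084, -0.0038], [0.72, 2.53, 0.28], 0.05],[[0.0072, 0.0083, -0.0036], [0.72, 2.53, 0.28], 0.05],
```

jog_arm:
  series:
    - [[0.0063, 0.0086, -0.0044], [0.72, 2.5, 0.3], 0.05]
    - [[0.0066, 0.0085, -0.0042], [0.72, 2.5, 0.3], 0.05]
    - [[0.0068, 0.0084, -0.004], [0.72, 2.5, 0.3], 0.05]
    - [[0.007, 0.0084, -0.0038], [0.72, 2.5, 0.3], 0.05]
    - [[0.0072, 0.0083, -0.0036], [0.72, 2.5, 0.3], 0.05]
    - [[0, 0, 0], [0, 0, 0], 0.05]
    - [[0, 0, 0], [0, 0, 0], 0.05]

```text
time_s: 3.45
tcp_pos: [0.472, 0.0917, 0.1586]
ee_rot: [[0.918, 0.063, 0.392], [-0.355, 0.57, 0.741], [-0.177, -0.819, 0.546]]
wrist_force: [0.1, 0.4, -0.2]
gripper_width: 0.575
```

```bash
python3 - <<'E'
from h import *
s=sense();print(np.round(s["joints"],1),s["moment"])
c=cam("wrist");im=capture("wrist")[:,:,::-1];
np.savez("w2.npz",K=c[0],R=c[1],t=c[2])
cv2.imwrite("pics/w2.png",im)
x=cv2.resize(im[120:290,220:420],None,fx=3.5,fy=3.5,interpolation=2);cv2.imwrite("pics/w2c.png",x)
R=s["ee_rot"];p=np.array(s["tcp_pos"]);
for k in(0,-.019): print("tcp/grasp px",proj(c,p+np.array(R)[:,1]*k))
A=np.array([.476,.1375,.095]);print(p,proj(c,A+.046*sdir(35)),proj(c,A+.054*sdir(35)))
E
```

```text
[  4.9  13.3 -16.6 -40.7 -59.7 172. ] [-1.20015968  0.01623258  0.01880825]
tcp/grasp px [317.32933557 243.56090491]
tcp/grasp px [317.25087084 260.71758238]
[0.47195011 0.09167763 0.15862379] [315.23391242 219.98715494] [315.12247964 224.77808449]
```

View pics/w2c.png

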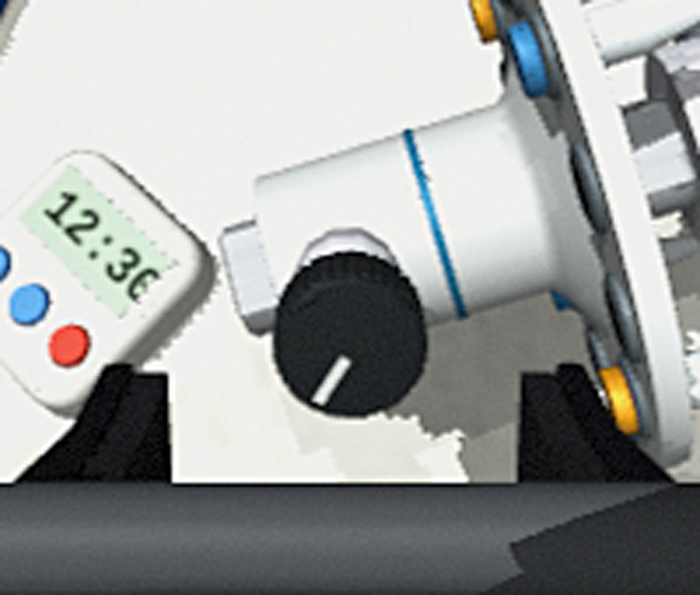

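The crop (3.5x, offset 220,120) shows the knob's top face at about (320.3,217.7) px and the shaft end's middle at about (287.7,200.6). The knob sits between the fingers but offset roughly +3 mm in tool x and +4 mm in tool z.

```bash
python3 - <<'E'
from h import *
from scipy.optimize import brentq
d=np.load("w2.npz");c=(d["K"],d["R"],d["t"]);s=sense();R=np.array(s["ee_rot"]);p=s["tcp_pos"]
e=onz(c,(287.7,200.6),.095);print("end",e)
o,dd=ray(c,(320.3,217.7))
for y in(.138,.141,.144):
    S=np.array([.457,y,.095])
    def f(s):
        q=o+s*dd-S;q=q-XD*(q@XD);return np.linalg.norm(q)-.0542
    Q=o+brentq(f,.1,.235)*dd;q=Q-S;l=np.degrees(np.arctan2(-q@YD,q[2]))
    print(y,"top",Q.round(4),"lean",l.round(1),"x from end",(q@XD).round(4),"tool frame",(R.T@(Q-p)).round(4))
E
```

```text
end [0.45624534 0.14436373 0.095     ]
0.138 top [0.4771 0.1086 0.142 ] lean 29.9 x from end 0.0232 tool frame [0.0017 0.0238 0.0052]
0.141 top [0.477  0.109  0.1404] lean 33.1 x from end 0.0233 tool frame [0.0018 0.0253 0.0046]
0.144 top [0.4768 0.1095 0.1387] lean 36.3 x from end 0.0235 tool frame [0.0018 0.027  0.004 ]
```

jog_arm:
  series:
    - [[0.0018, 0.01, 0.0045], [0, 0, 0], 0.05]
    - [[0, 0.012, 0], [0, 0, 0], 0.05]
    - [[0, 0.012, 0], [0, 0, 0], 0.05]
    - [[0, 0.012, 0], [0, 0, 0], 0.05]
    - [[0, 0, 0], [0, 0, 0], 0.05]
    - [[0, 0, 0], [0, 0, 0], 0.05]

```text
time_s: 4.25
tcp_pos: [0.4783, 0.1207, 0.123]
ee_rot: [[0.918, 0.063, 0.392], [-0.355, 0.57, 0.741], [-0.177, -0.819, 0.546]]
wrist_force: [-0.1, -0.3, 0.4]
gripper_width: 0.574
```

```bash
python3 - <<'E'
from h import *
s=sense();print(np.round(s["joints"],1),s["moment"],s["tcp_pos"])
c=cam("wrist");im=capture("wrist")[:,:,::-1]
np.savez("w3.npz",K=c[0],R=c[1],t=c[2]);cv2.imwrite("pics/w3.png",im)
p=np.array(s["tcp_pos"]);y=np.array(s["ee_rot"])[:,1]
print("px of axis 21mm, 5 mm behind tcp",proj(c,p-.021*y),proj(c,p-.005*y))
cv2.imwrite("pics/w3c.png",cv2.resize(im[150:270,230:410],None,fx=4,fy=4,interpolation=2))
E
```

```text
[  7.9  16.5 -17.9 -43.  -54.6 173.2] [-1.27150339  0.05704164 -0.02389697] [0.47826929 0.12068891 0.12301169]
px of axis 21mm, 5 mm behind tcp [317.23826219 262.80336163] [317.30757387 247.75906127]
```

View pics/w3c.png

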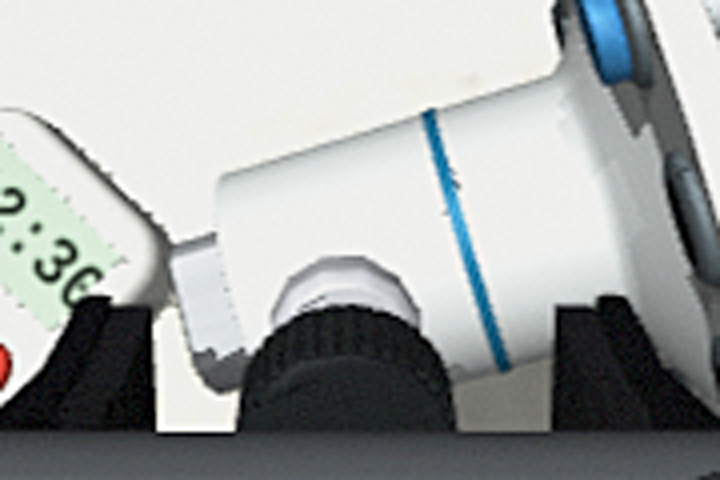

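The knob sits centred between the open fingers, offset about 1 mm, with the boss behind it and the hub clear. I'll grip it now.

jog_arm:
  series:
    - [[0, 0, 0], [0, 0, 0], 0.02]
    - [[0, 0, 0], [0, 0, 0], 0.015]
    - [[0, 0, 0], [0, 0, 0], 0.015]
    - [[0, 0, 0], [0, 0, 0], 0.015]

```text
time_s: 4.8
tcp_pos: [0.4778, 0.1207, 0.1231]
ee_rot: [[0.918, 0.062, 0.392], [-0.355, 0.571, 0.741], [-0.178, -0.819, 0.546]]
wrist_force: [-0.9, -1.2, 1.9]
gripper_width: 0.287
```

```bash
cat >> h.py <<'E'
def st():
    s=sense();R=np.array(s["ee_rot"]);print("t",round(s["time_s"],2),"j6",np.round(s["joints"][5],1),"p",np.round(s["tcp_pos"],4),"w",round(s["gripper_width"],3),"F_rot(x,y,z)",np.round([np.dot(s["wrist_force"],v) for v in (XD,YD,[0,0,1])],2),"Ftool",np.round(R.T@s["wrist_force"],2),"Mtool",np.round(R.T@s["moment"],3),"eff6",np.round(s["effort"][5],3))
    y=-R[:,1];print("tool lean",np.degrees(np.arctan2(-y@YD,y[2])).round(1),"tilt x",np.degrees(np.arcsin(y@XD)).round(1));return s,R
E
python3 -c "
from h import *
s,R=st();print('XD in tool',R.T@XD)"
```

```text
t 4.8 j6 173.2 p [0.4778 0.1207 0.1231] w 0.287 F_rot(x,y,z) [-0.81 -1.25  1.91] Ftool [-0.8  -2.28 -0.18] Mtool [-1.206 -0.038 -0.15 ] eff6 -0.015
tool lean 35.0 tilt x 0.1
XD in tool [ 0.95132213 -0.00098994  0.30819673]
```

jog_arm:
  series:
    - [[0.0019, 0, 0.0006], [0, 0, 0], 0.015]
    - [[0.0019, 0, 0.0006], [0, 0, 0], 0.015]
    - [[0.0019, 0, 0.0006], [0, 0, 0], 0.015]
    - [[0.0019, 0, 0.0006], [0, 0, 0], 0.015]
    - [[0, 0, 0], [0, 0, 0], 0.015]

```text
time_s: 5.42
tcp_pos: [0.4865, 0.1196, 0.1231]
ee_rot: [[0.918, 0.063, 0.392], [-0.355, 0.57, 0.741], [-0.176, -0.819, 0.546]]
wrist_force: [-2.6, -2.6, 4.7]
gripper_width: 0.285
```

```bash
python3 -c "
from h import *
st()"
```

```text
t 5.42 j6 173.1 p [0.4865 0.1196 0.1231] w 0.285 F_rot(x,y,z) [-2.32 -2.84  4.73] Ftool [-2.32 -5.51 -0.34] Mtool [-1.283  0.003  0.334] eff6 -0.013
tool lean 35.0 tilt x -0.0
```

jog_arm:
  series:
    - [[0.001, 0, 0.0003], [0, 0, 0], 0.015]
    - [[0.001, 0, 0.0003], [0, 0, 0], 0.015]
    - [[0.001, 0, 0.0003], [0, 0, 0], 0.015]
    - [[0, 0, 0], [0, 0, 0], 0.015]

```text
time_s: 5.92
tcp_pos: [0.4894, 0.1193, 0.1231]
ee_rot: [[0.918, 0.063, 0.392], [-0.355, 0.57, 0.741], [-0.177, -0.819, 0.546]]
wrist_force: [-3.6, -2.7, 5.6]
gripper_width: 0.286
```

jog_arm:
  series:
    - [[0.001, 0, 0.0003], [0, 0, 0], 0.015]
    - [[0, 0, 0], [0, 0, 0], 0.015]

```text
time_s: 6.18
tcp_pos: [0.4905, 0.1192, 0.1231]
ee_rot: [[0.918, 0.063, 0.392], [-0.355, 0.57, 0.741], [-0.177, -0.819, 0.546]]
wrist_force: [-2.9, -3.3, 5.0]
gripper_width: 0.287
```

```bash
python3 -c "
from h import *
st()"
```

```text
t 6.17 j6 173.1 p [0.4905 0.1192 0.1231] w 0.287 F_rot(x,y,z) [-2.5  -3.6   4.96] Ftool [-2.35 -6.13 -0.87] Mtool [-1.346 -0.094  0.406] eff6 -0.014
tool lean 35.0 tilt x -0.0
```

jog_arm:
  series:
    - [[0.001, -0.0005, 0.0003], [0, 0, 0], 0.015]
    - [[0, 0, 0], [0, 0, 0], 0.015]

```text
time_s: 6.42
tcp_pos: [0.4911, 0.119, 0.1231]
ee_rot: [[0.918, 0.062, 0.392], [-0.355, 0.571, 0.74], [-0.178, -0.819, 0.546]]
wrist_force: [-2.8, -0.8, 2.5]
gripper_width: 0.29
```

jog_arm:
  series:
    - [[0.001, 0, 0.0003], [0, 0, 0], 0.015]
    - [[0, 0, 0], [0, 0, 0], 0.015]

```text
time_s: 6.68
tcp_pos: [0.4918, 0.1189, 0.1231]
ee_rot: [[0.918, 0.061, 0.392], [-0.355, 0.571, 0.741], [-0.178, -0.819, 0.546]]
wrist_force: [-3.6, -1.3, 2.7]
gripper_width: 0.287
```

jog_arm:
  series:
    - [[0.0005, 0, 0.0002], [0, 0, 0], 0.015]
    - [[0, 0, 0], [0, 0, 0], 0.015]

```text
time_s: 6.92
tcp_pos: [0.4919, 0.1189, 0.1231]
ee_rot: [[0.918, 0.061, 0.392], [-0.354, 0.571, 0.741], [-0.179, -0.819, 0.545]]
wrist_force: [-4.7, -0.9, 4.8]
gripper_width: 0.284
```

```bash
python3 -c "
from h import *
st()"
```

```text
t 6.92 j6 173.0 p [0.4919 0.1189 0.1231] w 0.284 F_rot(x,y,z) [-4.54 -1.41  4.8 ] Ftool [-4.82 -4.73  0.12] Mtool [-1.356 -0.093  1.106] eff6 -0.031
tool lean 35.0 tilt x 0.1
```

jog_arm:
  series:
    - [[0.0005, 0, 0.0002], [0, 0, 0], 0.015]
    - [[0, 0, 0], [0, 0, 0], 0.015]

```text
time_s: 7.18
tcp_pos: [0.492, 0.1189, 0.1231]
ee_rot: [[0.918, 0.06, 0.392], [-0.354, 0.571, 0.741], [-0.18, -0.819, 0.545]]
wrist_force: [-5.4, -1.0, 3.2]
gripper_width: 0.289
```

jog_arm:
  series:
    - [[0.0005, 0, 0.0002], [0, 0, 0], 0.015]
    - [[0, 0, 0], [0, 0, 0], 0.015]

```text
time_s: 7.42
tcp_pos: [0.4921, 0.1189, 0.1231]
ee_rot: [[0.918, 0.059, 0.393], [-0.353, 0.571, 0.741], [-0.181, -0.819, 0.545]]
wrist_force: [-6.9, -0.5, 4.9]
gripper_width: 0.284
```

```bash
python3 -c "
from h import *
st()"
```

```text
t 7.42 j6 173.0 p [0.4921 0.1189 0.1231] w 0.284 F_rot(x,y,z) [-6.76 -1.21  4.86] Ftool [-7.01 -4.64 -0.38] Mtool [-1.481 -0.116  1.545] eff6 -0.036
tool lean 35.0 tilt x 0.3
```

jog_arm:
  series:
    - [[0.0005, 0, 0.0002], [0, 0, 0], 0.015]
    - [[0.0004, 0, 0.0001], [0, 0, 0], 0.015]
    - [[0, 0, 0], [0, 0, 0], 0.015]

```text
time_s: 7.8
tcp_pos: [0.4922, 0.1188, 0.123]
ee_rot: [[0.918, 0.057, 0.393], [-0.353, 0.571, 0.741], [-0.182, -0.819, 0.545]]
wrist_force: [-9.2, -1.2, 6.1]
gripper_width: 0.283
```

```bash
python3 -c "
from h import *
st()"
```

```text
t 7.8 j6 173.0 p [0.4922 0.1188 0.123 ] w 0.283 F_rot(x,y,z) [-9.03 -2.19  6.07] Ftool [-9.15 -6.17 -1.19] Mtool [-1.52  -0.115  1.945] eff6 -0.038
tool lean 35.0 tilt x 0.4
```

jog_arm:
  series:
    - [[-0.0015, -0.0005, -0.0005], [0, 0, 0], 0.015]
    - [[-0.0007, 0.0001, 0.0023], [-3.8, 0, -1.23], 0.015]
    - [[-0.0007, 0.0001, 0.0023], [-3.8, 0, -1.23], 0.015]
    - [[-0.0007, 0.0001, 0.0023], [-3.8, 0, -1.23], 0.015]
    - [[-0.0007, 0.0001, 0.0023], [-3.8, 0, -1.23], 0.015]
    - [[0, 0, 0], [0, 0, 0], 0.015]

```text
time_s: 8.55
tcp_pos: [0.4932, 0.1281, 0.1282]
ee_rot: [[0.915, 0.033, 0.403], [-0.391, 0.324, 0.861], [-0.102, -0.945, 0.309]]
wrist_force: [-5.7, -0.4, 5.1]
gripper_width: 0.29
```

```bash
python3 -c "
from h import *
st()"
```

```text
t 8.55 j6 148.6 p [0.4932 0.1281 0.1282] w 0.29 F_rot(x,y,z) [-5.67 -1.01  5.14] Ftool [-5.63 -5.17 -1.05] Mtool [-1.115e+00 -1.000e-03  1.399e+00] eff6 -0.089
tool lean 19.0 tilt x 0.2
```

jog_arm:
  series:
    - [[-0.0008, -0.0001, 0.0023], [-3.96, 0, -1.28], 0.015]
    - [[-0.0008, 0.0001, 0.0023], [-3.96, 0, -1.28], 0.015]
    - [[-0.0008, 0.0001, 0.0023], [-3.96, 0, -1.28], 0.015]
    - [[-0.0008, 0, 0.0023], [-3.96, 0, -1.28], 0.015]
    - [[-0.0008, 0.0001, 0.0023], [-3.96, 0, -1.28], 0.015]
    - [[-0.0008, 0, 0.0023], [-3.96, 0, -1.28], 0.015]
    - [[0, 0, 0], [0, 0, 0], 0.015]
    - [[0, 0, 0], [0, 0, 0], 0.015]

```text
time_s: 9.55
tcp_pos: [0.4951, 0.1429, 0.1302]
ee_rot: [[0.912, -0.012, 0.41], [-0.409, -0.1, 0.907], [0.03, -0.995, -0.096]]
wrist_force: [-7.4, 3.3, 5.8]
gripper_width: 0.286
```

```bash
python3 -c "
from h import *
s,R=st();print(R.T@XD, s['tcp_pos']+.034*R[:,1])"
```

```text
t 9.55 j6 115.8 p [0.4951 0.1429 0.1302] w 0.286 F_rot(x,y,z) [-7.75  2.42  5.83] Ftool [-7.94 -6.04 -0.66] Mtool [-8.000e-03  1.000e-03  2.487e+00] eff6 0.008
tool lean -5.8 tilt x 0.1
[ 0.9513618  -0.00119835  0.30807352] [0.49468787 0.13947402 0.0964147 ]
```

jog_arm:
  series:
    - [[-0.0012, -0.0003, -0.0004], [0, 10, 0], 0.015]
    - [[0, 0, 0], [0, 10, 0], 0.015]
    - [[0, 0.0003, 0], [0, 10, 0], 0.015]
    - [[0, 0.0003, 0], [0, 10, 0], 0.015]

```text
time_s: 10.05
tcp_pos: [0.4949, 0.143, 0.1292]
ee_rot: [[0.43, -0.01, 0.903], [-0.899, -0.099, 0.427], [0.085, -0.995, -0.052]]
wrist_force: [-2.1, 2.0, 0.0]
gripper_width: 0.286
```

```bash
python3 -c "
from h import *
s,R=st();print(R.T@XD, s['tcp_pos']+.034*R[:,1])"
```

```text
t 10.05 j6 75.4 p [0.4949 0.143  0.1292] w 0.286 F_rot(x,y,z) [-2.27  1.77  0.03] Ftool [-2.69 -0.2  -1.  ] Mtool [-0.301 -0.171  1.187] eff6 0.739
tool lean -5.7 tilt x -0.0
[5.25942958e-01 5.60623845e-04 8.50519659e-01] [0.49455243 0.1395955  0.09540759]
```

jog_arm:
  series:
    - [[0, 0.0003, 0], [0, 10, 0], 0.015]
    - [[0, 0.0003, 0], [0, 10, 0], 0.015]

```text
time_s: 10.3
tcp_pos: [0.4951, 0.1429, 0.1287]
ee_rot: [[0.095, -0.01, 0.995], [-0.991, -0.099, 0.094], [0.098, -0.995, -0.019]]
wrist_force: [-1.6, 1.7, -0.8]
gripper_width: 0.288
```

```bash
python3 -c "
from h import *
s,R=st()"
```

```text
t 10.3 j6 55.4 p [0.4951 0.1429 0.1287] w 0.288 F_rot(x,y,z) [-1.78  1.53 -0.77] Ftool [-1.92  0.61 -1.42] Mtool [-0.596 -0.136  0.908] eff6 0.738
tool lean -5.7 tilt x -0.1
```

jog_arm:
  series:
    - [[0, 0.0003, 0], [0, 10, 0], 0.015]
    - [[0, 0.0003, 0], [0, 10, 0], 0.015]

```text
time_s: 10.55
tcp_pos: [0.4951, 0.1427, 0.1282]
ee_rot: [[-0.251, -0.01, 0.968], [-0.963, -0.099, -0.251], [0.098, -0.995, 0.015]]
wrist_force: [-2.0, 1.6, -0.5]
gripper_width: 0.288
```

```bash
python3 -c "
from h import *
s,R=st()"
```

```text
t 10.55 j6 35.4 p [0.4951 0.1427 0.1282] w 0.288 F_rot(x,y,z) [-2.18  1.37 -0.53] Ftool [-1.09  0.38 -2.36] Mtool [-0.802 -0.158  0.543] eff6 0.737
tool lean -5.7 tilt x -0.1
```

jog_arm:
  series:
    - [[0, 0.0003, 0], [0, 8, 0], 0.015]
    - [[0, 0.0002, 0], [0, 8, 0], 0.015]

```text
time_s: 10.8
tcp_pos: [0.495, 0.1425, 0.1278]
ee_rot: [[-0.507, -0.01, 0.862], [-0.857, -0.099, -0.505], [0.091, -0.995, 0.042]]
wrist_force: [-1.3, 0.9, 0.1]
gripper_width: 0.291
```

```bash
python3 -c "
from h import *
s,R=st()"
```

```text
t 10.8 j6 19.5 p [0.495  0.1425 0.1278] w 0.291 F_rot(x,y,z) [-1.34  0.76  0.09] Ftool [-0.13 -0.17 -1.53] Mtool [-0.757 -0.158  0.234] eff6 0.557
tool lean -5.7 tilt x -0.0
```

jog_arm:
  series:
    - [[0, 0.0003, 0], [0, 10, 0], 0.015]

```text
time_s: 10.92
tcp_pos: [0.495, 0.1424, 0.1275]
ee_rot: [[-0.65, -0.01, 0.76], [-0.756, -0.1, -0.647], [0.082, -0.995, 0.057]]
wrist_force: [-2.5, 1.3, 0.0]
gripper_width: 0.292
```

```bash
python3 -c "
from h import *
s,R=st()"
```

```text
t 10.93 j6 9.4 p [0.495  0.1424 0.1275] w 0.292 F_rot(x,y,z) [-2.59  1.02  0.04] Ftool [ 0.63 -0.14 -2.71] Mtool [-0.908 -0.213 -0.058] eff6 0.78
tool lean -5.8 tilt x -0.0
```

jog_arm:
  series:
    - [[0, 0.0001, 0], [0, 5, 0], 0.015]

```text
time_s: 11.05
tcp_pos: [0.4949, 0.1423, 0.1274]
ee_rot: [[-0.712, -0.01, 0.702], [-0.698, -0.1, -0.709], [0.077, -0.995, 0.064]]
wrist_force: [-2.3, 1.2, 0.9]
gripper_width: 0.287
```

```bash
python3 -c "
from h import *
s,R=st()"
```

```text
t 11.05 j6 4.5 p [0.4949 0.1423 0.1274] w 0.287 F_rot(x,y,z) [-2.44  0.96  0.9 ] Ftool [ 0.87 -0.99 -2.44] Mtool [-0.958 -0.151 -0.194] eff6 0.177
tool lean -5.8 tilt x -0.0
```

jog_arm:
  series:
    - [[0, 0.0001, 0], [0, 5, 0], 0.015]

```text
time_s: 11.18
tcp_pos: [0.4948, 0.1423, 0.1272]
ee_rot: [[-0.77, -0.011, 0.638], [-0.634, -0.1, -0.767], [0.072, -0.995, 0.07]]
wrist_force: [-1.6, 0.6, 0.2]
gripper_width: 0.286
```

```bash
python3 -c "
from h import *
s,R=st()"
```

```text
t 11.18 j6 -0.4 p [0.4948 0.1423 0.1272] w 0.286 F_rot(x,y,z) [-1.63  0.38  0.18] Ftool [ 0.87 -0.22 -1.42] Mtool [-0.942 -0.149 -0.329] eff6 0.282
tool lean -5.8 tilt x -0.0
```

```bash
cat >> h.py <<'E'
def avg(n=4):
    M=[];F=[]
    for i in range(n):
        s=sense();R=np.array(s["ee_rot"]);M.append((R.T@s["moment"])[1]);F.append(R.T@s["wrist_force"])
        if i<n-1: capture("wrist")
    print("My",np.round(M,3),"mean",np.mean(M).round(3),"j6",round(s["joints"][5],1),"Ft",np.mean(F,0).round(1),"t",round(s["time_s"],2))
E
python3 -c "
from h import *
avg()"
```

```text
My [-0.149 -0.115 -0.008 -0.015] mean -0.072 j6 -0.2 Ft [ 0.8 -0.2 -1.8] t 11.32
```

jog_arm:
  series:
    - [[0, 0.0003, 0], [0, 8, 0], 0.015]
    - [[0, 0.0002, 0], [0, 8, 0], 0.015]

```text
time_s: 11.58
tcp_pos: [0.4947, 0.1419, 0.1269]
ee_rot: [[-0.916, -0.011, 0.401], [-0.398, -0.101, -0.912], [0.05, -0.995, 0.088]]
wrist_force: [-1.6, 0.6, -0.0]
gripper_width: 0.291
```

```bash
python3 -c "
from h import *
avg()"
```

```text
My [-0.178 -0.085  0.078  0.06 ] mean -0.031 j6 -16.1 Ft [ 1.2  0.5 -2.7] t 11.72
```

jog_arm:
  series:
    - [[0, 0.0003, 0], [0, 7, 0], 0.015]
    - [[0, 0.0001, 0], [0, 7, 0], 0.015]

```text
time_s: 11.98
tcp_pos: [0.4946, 0.1416, 0.1267]
ee_rot: [[-0.985, -0.011, 0.17], [-0.168, -0.101, -0.981], [0.028, -0.995, 0.098]]
wrist_force: [-2.6, 2.5, -0.3]
gripper_width: 0.29
```

```bash
python3 -c "
from h import *
st()"
```

```text
t 11.97 j6 -30.3 p [0.4946 0.1416 0.1267] w 0.29 F_rot(x,y,z) [-2.87  2.23 -0.31] Ftool [ 2.13  0.08 -2.96] Mtool [-1.109 -0.232 -0.622] eff6 0.437
tool lean -5.9 tilt x -0.0
```

jog_arm:
  series:
    - [[0, 0.0002, 0], [0, 7, 0], 0.015]
    - [[0, 0.0002, 0], [0, 7, 0], 0.015]

```text
time_s: 12.22
tcp_pos: [0.4943, 0.1413, 0.1265]
ee_rot: [[-0.997, -0.012, -0.074], [0.074, -0.102, -0.992], [0.004, -0.995, 0.103]]
wrist_force: [-3.5, 2.7, 1.4]
gripper_width: 0.292
```

```bash
python3 -c "
from h import *
st()"
```

```text
t 12.22 j6 -44.3 p [0.4943 0.1413 0.1265] w 0.292 F_rot(x,y,z) [-3.74  2.27  1.38] Ftool [ 3.66 -1.6  -2.25] Mtool [-0.78  -0.215 -1.142] eff6 0.411
tool lean -5.9 tilt x 0.0
```

jog_arm:
  series:
    - [[0, 0.0002, 0], [0, 7, 0], 0.015]
    - [[0, 0.0002, 0], [0, 7, 0], 0.015]

```text
time_s: 12.48
tcp_pos: [0.4941, 0.1411, 0.1263]
ee_rot: [[-0.95, -0.012, -0.312], [0.312, -0.102, -0.945], [-0.021, -0.995, 0.101]]
wrist_force: [-5.3, 2.0, 3.4]
gripper_width: 0.287
```

```bash
python3 -c "
from h import *
st()"
```

```text
t 12.47 j6 -58.3 p [0.4941 0.1411 0.1263] w 0.287 F_rot(x,y,z) [-5.46  1.37  3.43] Ftool [ 5.56 -3.55  0.15] Mtool [-0.344 -0.24  -1.642] eff6 0.383
tool lean -5.9 tilt x 0.0
```

```bash
cat >> h.py <<'E'
def snap(n):
    c=cam("wrist");im=capture("wrist")[:,:,::-1];cv2.imwrite(f"pics/{n}.png",im);np.savez(f"{n}.npz",K=c[0],R=c[1],t=c[2]);return im
E
python3 -c "
from h import *
snap('n1a')"
```

jog_arm:
  series:
    - [[0, 0, 0], [0, 0, 0], 0.038]
    - [[0, 0, 0], [0, 0, 0], 0.038]
    - [[0, 0, 0], [0, 0, 0], 0.038]
    - [[0, 0, 0], [0, 0, 0], 0.038]

```text
time_s: 13.02
tcp_pos: [0.4945, 0.1409, 0.1258]
ee_rot: [[-0.95, -0.012, -0.312], [0.311, -0.103, -0.945], [-0.021, -0.995, 0.101]]
wrist_force: [-0.3, 0.2, -0.7]
gripper_width: 0.438
```

```bash
python3 -c "
from h import *
st()
b=snap('n1b');a=cv2.imread('pics/n1a.png')
x=np.vstack([a[100:270,120:520],b[100:270,120:520]])
cv2.imwrite('pics/n1.png',cv2.resize(x,None,fx=1.75,fy=1.75,interpolation=2))
s=sense();p=np.array(s['tcp_pos']);print(proj(cam('wrist'),p),proj(cam('wrist'),p-.02*np.array(s['ee_rot'])[:,1]))"
```

```text
t 13.03 j6 -58.3 p [0.4945 0.1409 0.1258] w 0.438 F_rot(x,y,z) [-0.35  0.21 -0.74] Ftool [ 0.4   0.71 -0.21] Mtool [-0.34   0.036 -0.02 ] eff6 0.002
tool lean -5.9 tilt x 0.0
[318.55511147 244.27544568] [318.63539652 262.46579447]
```

View pics/n1.png

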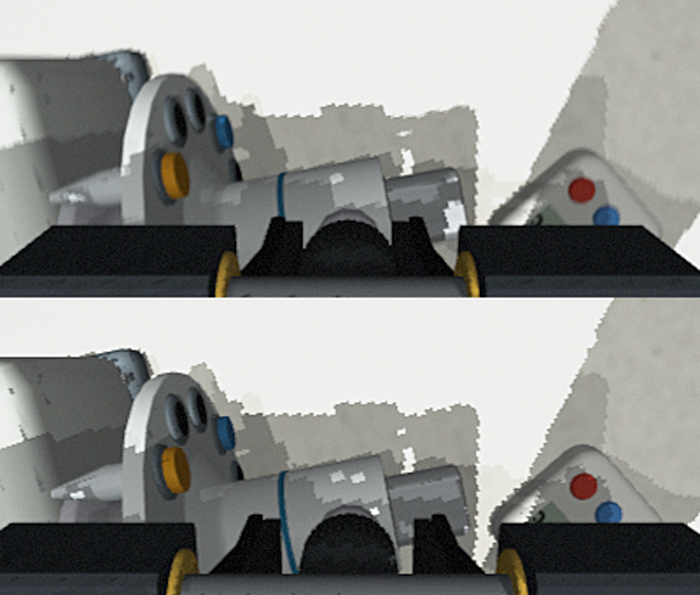

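The top view is before release and the bottom is after. The disc's orange cap (at about (219,200) px) and blue cap (at about (248,175) px) are visible and fixed to the wheel, so I can measure the wheel angle from their rays onto the disc plane.

```bash
cat >> h.py <<'E'
SH=np.array([.457,.1415,.095])+XD*.078   # cap-face plane point on axis: shaft end + 94-16 mm when home
def caps(n,roi=(110,280,140,290)):
    im=cv2.imread(f"pics/{n}.png");d=np.load(f"{n}.npz");c=(d["K"],d["R"],d["t"]);h=cv2.cvtColor(im,cv2.COLOR_BGR2HSV);o={}
    for nm,lo,hi in(("orange",(8,140,70),(25,255,255)),("blue",(98,130,50),(115,255,255))):
        m=cv2.inRange(h,lo,hi);z=np.zeros_like(m);a,b,e,f=roi;z[a:b,e:f]=m[a:b,e:f]
        k,l,stt,ce=cv2.connectedComponentsWithStats(z)
        for i in range(1,k):
            if stt[i,4]<25: continue
            O,D=ray(c,ce[i]);q=O+D*(((SH-O)@XD)/(D@XD))-SH
            print(n,nm,ce[i].round(1),stt[i,4],"r",np.hypot(q@YD,q[2]).round(4),"ang",np.degrees(np.arctan2(-q@YD,q[2])).round(2))
E
python3 -c "
from h import *
caps('n1a');caps('n1b')"
```

```text
n1a orange [217.2 200.3] 210 r 0.0515 ang 35.54
n1a orange [247.2 260.3] 224 r 0.0215 ang -23.05
n1a blue [247.5 174.9] 144 r 0.043 ang 127.92
n1a blue [279.9 211.4] 61 r 0.1148 ang -174.33
n1b orange [217.5 198.6] 208 r 0.0519 ang 36.52
n1b orange [221.  260.1] 271 r 0.0573 ang 6.17
n1b blue [248.6 177.1] 141 r 0.042 ang 129.14
n1b blue [282.5 227.7] 152 r 0.1087 ang -166.83
```

jog_arm:
  series:
    - [[0, 0, 0], [0, 0, 0], 0.015]
    - [[0, 0, 0], [0, 0, 0], 0.015]
    - [[0, 0, 0], [0, 0, 0], 0.015]
    - [[0, -0.0003, 0], [0, -10, 0], 0.015]
    - [[0, -0.0003, 0], [0, -10, 0], 0.015]
    - [[0, -0.0002, 0], [0, -10, 0], 0.015]
    - [[0.0007, 0.0001, 0.002], [-3.8, 0, 1.24], 0.015]
    - [[0.0007, 0.0001, 0.002], [-3.8, 0, 1.24], 0.015]
    - [[0, 0, 0], [0, 0, 0], 0.015]
    - [[0, 0, 0], [0, 0, 0], 0.015]

```text
time_s: 14.32
tcp_pos: [0.4938, 0.1369, 0.1263]
ee_rot: [[-0.979, 0.003, 0.204], [-0.204, 0.035, -0.978], [-0.01, -0.999, -0.033]]
wrist_force: [1.3, 2.1, -6.5]
gripper_width: 0.287
```

```bash
python3 -c "
from h import *
s,R=st();snap('n2s');caps('n2s');print(R.T@XD)"
```

```text
t 14.32 j6 -19.6 p [0.4938 0.1369 0.1263] w 0.287 F_rot(x,y,z) [ 1.06  2.21 -6.5 ] Ftool [-1.63  6.57 -1.55] Mtool [-0.207 -0.068  0.809] eff6 -0.054
tool lean 2.0 tilt x 0.0
n2s orange [255.2 156.1] 221 r 0.0548 ang 42.09
n2s orange [245.9 262.9] 166 r 0.1608 ang -136.82
n2s blue [271.5 145. ] 113 r 0.0386 ang 127.6
n2s blue [286.8 218.6] 42 r 1.0771 ang 22.09
[-9.50691700e-01 -8.56329593e-04  3.10136354e-01]
```

jog_arm:
  series:
    - [[-0.0008, 0.0008, 0.0003], [0, 8, 0], 0.015]
    - [[0, 0.0003, 0], [0, 8, 0], 0.015]
    - [[0, 0.0002, 0], [0, 7, 0], 0.015]

```text
time_s: 14.75
tcp_pos: [0.4934, 0.1366, 0.1254]
ee_rot: [[-0.98, 0.0, -0.198], [0.197, 0.034, -0.98], [0.006, -0.999, -0.033]]
wrist_force: [-1.4, 1.7, -0.7]
gripper_width: 0.294
```

```bash
python3 -c "
from h import *
st()"
```

```text
t 14.75 j6 -42.7 p [0.4934 0.1366 0.1254] w 0.294 F_rot(x,y,z) [-1.61  1.51 -0.69] Ftool [ 1.73  0.75 -1.34] Mtool [-0.376 -0.227 -0.655] eff6 0.45
tool lean 1.9 tilt x 0.2
```

jog_arm:
  series:
    - [[0, 0.0002, 0], [0, 7, 0], 0.015]
    - [[0, 0.0002, 0], [0, 7, 0], 0.015]

```text
time_s: 15.0
tcp_pos: [0.4932, 0.1367, 0.1251]
ee_rot: [[-0.903, -0.0, -0.429], [0.428, 0.034, -0.903], [0.015, -0.999, -0.03]]
wrist_force: [-2.4, 1.6, 0.7]
gripper_width: 0.288
```

```bash
python3 -c "
from h import *
st()"
```

```text
t 15.0 j6 -56.7 p [0.4932 0.1367 0.1251] w 0.288 F_rot(x,y,z) [-2.52  1.35  0.66] Ftool [ 2.83 -0.6  -0.47] Mtool [-0.285 -0.241 -1.243] eff6 0.433
tool lean 1.9 tilt x 0.2
```

jog_arm:
  series:
    - [[0, 0.0002, 0], [0, 7, 0], 0.015]
    - [[0, 0.0002, 0], [0, 7, 0], 0.015]

```text
time_s: 15.25
tcp_pos: [0.4931, 0.1369, 0.125]
ee_rot: [[-0.773, -0.0, -0.634], [0.634, 0.034, -0.773], [0.022, -0.999, -0.026]]
wrist_force: [-3.2, 2.9, 3.1]
gripper_width: 0.292
```

```bash
python3 -c "
from h import *
st()"
```

```text
t 15.25 j6 -70.7 p [0.4931 0.1369 0.125 ] w 0.292 F_rot(x,y,z) [-3.48  2.54  3.14] Ftool [ 4.37 -3.04 -0.31] Mtool [ 0.061 -0.269 -1.823] eff6 0.379
tool lean 1.9 tilt x 0.2
```

```bash
python3 -c "
from h import *
snap('n2a')"
```

jog_arm:
  series:
    - [[0, 0, 0], [0, 0, 0], 0.038]
    - [[0, 0, 0], [0, 0, 0], 0.038]
    - [[0, 0, 0], [0, 0, 0], 0.038]
    - [[0, 0, 0], [0, 0, 0], 0.038]

```text
time_s: 15.8
tcp_pos: [0.4947, 0.1366, 0.1247]
ee_rot: [[-0.775, 0.003, -0.632], [0.632, 0.036, -0.774], [0.02, -0.999, -0.03]]
wrist_force: [-0.9, -0.5, 0.4]
gripper_width: 0.434
```

```bash
python3 -c "
from h import *
st();snap('n2b');caps('n2a');caps('n2b')"
```

```text
t 15.8 j6 -70.4 p [0.4947 0.1366 0.1247] w 0.434 F_rot(x,y,z) [-0.89 -0.56  0.45] Ftool [ 0.45 -0.46  0.94] Mtool [-0.064  0.028  0.153] eff6 0.002
tool lean 2.1 tilt x 0.0
n2a orange [206.8 225.8] 49 r 0.0481 ang 54.36
n2a orange [245.8 263.1] 148 r 0.0217 ang 24.07
n2a blue [242.6 203.2] 160 r 0.0441 ang 139.9
n2b orange [209.4 224.8] 93 r 0.0483 ang 53.74
n2b orange [218.7 262.9] 160 r 0.0515 ang 28.42
n2b blue [245.6 202.9] 160 r 0.0433 ang 140.72
n2b blue [276.5 219.6] 27 r 0.068 ang -177.19
n2b blue [284.5 242.3] 50 r 0.0528 ang -161.39
```

```bash
cat > lk.py <<'E'
from h import *
import sys
def lk(na,nb):
    g=[cv2.imread(f"pics/{n}.png",0) for n in(na,nb)];C=[]
    for n in(na,nb): d=np.load(n+".npz");C.append((d["K"],d["R"],d["t"]))
    m=np.zeros_like(g[0]);m[60:222,100:640]=255
    p=cv2.goodFeaturesToTrack(g[0],150,.02,5,mask=m)
    q,s,_=cv2.calcOpticalFlowPyrLK(g[0],g[1],p,None,winSize=(13,13));r,s2,_=cv2.calcOpticalFlowPyrLK(g[1],g[0],q,None,winSize=(13,13))
    W=[];B=[]
    for a,b,e in zip(p[:,0],q[:,0],r[:,0]):
        if np.hypot(*(a-e))>.3: continue
        O,D=ray(C[0],a);k=((SH-O)@XD)/(D@XD);X=O+k*D;v=X-SH;rr=np.hypot(v@YD,v[2])
        if k>0 and 0.03<rr<.062 and X[2]>.0 and a[0]<300:   # on disc
            dp=b-proj(C[1],X)   # residual px when wheel is still
            # px motion per degree of +lean
            X2=SH+Ro.from_rotvec(XD*np.radians(1)).apply(v);u=proj(C[1],X2)-proj(C[1],X)
            W.append((u,dp,a))
        else:
            X=onz(C[0],a,.0 if a[0]<500 else .022)
            if .2<X[0]<.8 and abs(X[1]-.13)>.1: B.append(b-proj(C[1],X))
    B=np.array(B);print(na,"static resid px median",np.median(B,0).round(2) if len(B) else None,len(B))
    if W:
        b0=np.median(B,0) if len(B)>3 else 0
        for w0 in(0,b0):
            e=[(u@(dp-w0))/(u@u) for u,dp,a in W];print(" lean change median",np.median(e).round(2),"iqr",np.percentile(e,[25,75]).round(2),len(e))
lk(*sys.argv[1:3])
E
python3 lk.py n1a n1b; python3 lk.py n2a n2b
```

```text
n1a static resid px median None 0
 lean change median 1.11 iqr [-0.07  1.96] 15
 lean change median 1.11 iqr [-0.07  1.96] 15
n2a static resid px median [ 0.54 -2.33] 12
 lean change median 0.42 iqr [0.01 0.97] 6
 lean change median -2.08 iqr [-3.1  -0.95] 6
```

```bash
python3 -c "
from h import *
a=cv2.imread('pics/n2a.png');b=cv2.imread('pics/n2b.png')
x=np.vstack([a[100:270,120:520],b[100:270,120:520]])
cv2.imwrite('pics/n2.png',cv2.resize(x,None,fx=1.75,fy=1.75,interpolation=2))"
```

```text
(no output)
```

View pics/n2.png

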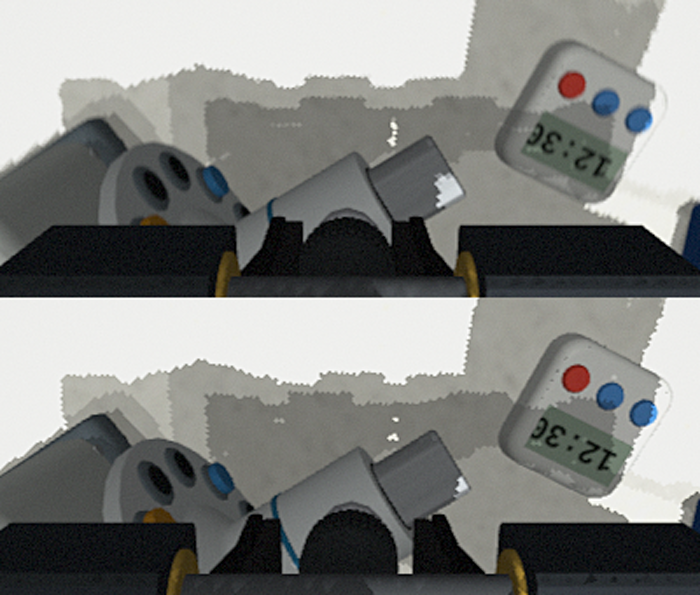

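In n2 the timer, shaft stub and hub edges act as still controls, with the red button at (446,148) px and the stub corner at (367,177) px. The blue cap is at (243,203) and the dark holes at (206,207) and (220,195). I'll compare each with the prediction from the camera pose.

```bash
cat > ctl.py <<'E'
from h import *
import sys
def run(na,nb,pts):
    I=[cv2.imread(f"pics/{n}.png",0) for n in(na,nb)];C=[]
    for n in(na,nb): d=np.load(n+".npz");C.append((d["K"],d["R"],d["t"]))
    p=np.array([[q[1]] for q in pts],np.float32).reshape(-1,1,2)
    q,s,err=cv2.calcOpticalFlowPyrLK(I[0],I[1],p,None,winSize=(17,17))
    for (nm,a,kind),b,e in zip(pts,q[:,0],err):
        O,D=ray(C[0],a)
        if kind=="x": X=O+D*(((SH+(nm[0]=='h')*XD*.006-O)@XD)/(D@XD))
        else: X=onz(C[0],a,kind)
        r=b-proj(C[1],X);t=""
        if kind=="x":
            v=X-SH;u=proj(C[1],SH+Ro.from_rotvec(XD*np.radians(1)).apply(v))-proj(C[1],X);t=f"px/deg {u.round(2)}"
        print(nm,"moved",(b-a).round(2),"resid",r.round(2),t,"err",e.round(1))
E
cat > r2.py <<'E'
from ctl import *
f=lambda x,y:(120+x/1.75,100+y/1.75)
run("n2a","n2b",[("red",f(571,84),.023),("btn2",f(605,102),.023),("digit",f(560,150),.022),("stubtop",f(432,137),.107),("stubend",f(465,190),.095),("hubedge",f(372,165),.112),
 ("cap blue",f(215,181),"x"),("hole1",f(152,187),"x"),("hole2",f(177,166),"x")])
print()
run("n1a","n1b",[("red",f(582,190),.023),("btn2",f(606,216),.023),("stubtop",f(462,170),.107),("hubedge",f(382,158),.112),
 ("cap blue",f(224,131),"x"),("orange",f(174,176),"x"),("hole1",f(175,121),"x"),("hole2",f(195,103),"x")])
E
python3 r2.py
```

```text
red moved [ 2.34 -2.35] resid [-0.33 -1.22]  err [5.8]
btn2 moved [ 2.52 -2.47] resid [-0.15 -1.44]  err [7.8]
digit moved [ 2.42 -2.08] resid [ 0.01 -1.05]  err [3.7]
stubtop moved [ 2.62 -1.78] resid [-0.53 -0.46]  err [1.6]
stubend moved [ 1.8  -1.33] resid [-1.05 -0.18]  err [18.1]
hubedge moved [ 2.48 -1.54] resid [-0.54 -0.17]  err [2.9]
cap blue moved [ 2.95 -0.53] resid [0.78 1.07] px/deg [0.65 0.47] err [2.8]
hole1 moved [ 2.71 -1.7 ] resid [0.3  0.01] px/deg [ 0.36 -0.45] err [3.]
hole2 moved [ 3.07 -0.7 ] resid [0.86 0.98] px/deg [0.72 0.27] err [3.8]

red moved [ 1.05 -0.82] resid [ 0.25 -1.17]  err [4.8]
btn2 moved [ 1.24 -0.32] resid [ 0.43 -0.71]  err [6.8]
stubtop moved [0.38 0.09] resid [-0.59 -0.3 ]  err [11.5]
hubedge moved [0.62 0.11] resid [-0.26 -0.24]  err [1.9]
cap blue moved [1.04 2.27] resid [0.46 2.07] px/deg [0.37 0.62] err [5.2]
orange moved [ 0.41 -1.65] resid [-0.27 -1.99] px/deg [-0.03 -1.58] err [3.3]
hole1 moved [0.86 0.5 ] resid [0.25 0.29] px/deg [ 0.34 -0.35] err [4.5]
hole2 moved [1.08 1.89] resid [0.5  1.72] px/deg [0.47 0.46] err [5.2]
```

jog_arm:
  series:
    - [[0, 0, 0], [0, 10, 0], 0.038]
    - [[0, 0, 0], [0, 10, 0], 0.038]
    - [[0, 0, 0], [0, 10, 0], 0.038]
    - [[0, 0, 0], [0, 10, 0], 0.038]
    - [[0, 0, 0], [0, 0, 0], 0.038]
    - [[0, 0, 0], [0, 0, 0], 0.015]
    - [[0, 0, 0], [0, 0, 0], 0.015]
    - [[0, 0, 0], [0, 0, 0], 0.015]

```text
time_s: 16.85
tcp_pos: [0.4947, 0.1365, 0.1248]
ee_rot: [[-0.188, 0.004, -0.982], [0.982, 0.035, -0.187], [0.034, -0.999, -0.01]]
wrist_force: [0.5, -1.4, -0.3]
gripper_width: 0.288
```

```bash
python3 -c "
from h import *
s,R=st();print(R.T@XD)"
```

```text
t 16.85 j6 -110.4 p [0.4947 0.1365 0.1248] w 0.288 F_rot(x,y,z) [ 0.68 -1.36 -0.25] Ftool [-1.51  0.2  -0.24] Mtool [-0.235 -0.071  0.413] eff6 -0.05
tool lean 2.0 tilt x 0.0
[-2.94258457e-01 -4.09814220e-04 -9.55725794e-01]
```

jog_arm:
  series:
    - [[0, -0.0003, 0], [0, -10, 0], 0.015]
    - [[0, -0.0003, 0], [0, -10, 0], 0.015]
    - [[0, -0.0002, 0], [0, -10, 0], 0.015]
    - [[-0.0014, 0.0001, 0.0015], [-2.93, 0, -2.72], 0.015]
    - [[0, 0, 0], [0, 0, 0], 0.015]
    - [[0, 0, 0], [0, 0, 0], 0.015]

```text
time_s: 17.6
tcp_pos: [0.4941, 0.1345, 0.1251]
ee_rot: [[-0.653, 0.01, -0.757], [0.754, 0.104, -0.649], [0.072, -0.995, -0.076]]
wrist_force: [-0.5, -0.1, -1.4]
gripper_width: 0.287
```

jog_arm:
  series:
    - [[0, 0.0003, 0], [0, 8, 0], 0.015]
    - [[0, 0.0002, 0], [0, 8, 0], 0.015]

```text
time_s: 17.85
tcp_pos: [0.4943, 0.1348, 0.1248]
ee_rot: [[-0.417, 0.011, -0.909], [0.905, 0.103, -0.413], [0.09, -0.995, -0.053]]
wrist_force: [0.1, -0.7, 0.1]
gripper_width: 0.287
```

```bash
python3 -c "
from h import *
st()"
```

```text
t 17.85 j6 -91.6 p [0.4943 0.1348 0.1248] w 0.287 F_rot(x,y,z) [ 0.14 -0.74  0.13] Ftool [-0.69 -0.2   0.25] Mtool [ 0.147 -0.215  0.509] eff6 0.541
tool lean 6.0 tilt x 0.1
```

jog_arm:
  series:
    - [[0, 0.0003, 0], [0, 8, 0], 0.015]
    - [[0, 0.0002, 0], [0, 8, 0], 0.015]

```text
time_s: 18.1
tcp_pos: [0.4944, 0.1347, 0.1246]
ee_rot: [[-0.15, 0.011, -0.989], [0.984, 0.103, -0.149], [0.1, -0.995, -0.026]]
wrist_force: [0.2, -2.0, 1.1]
gripper_width: 0.288
```

```bash
python3 -c "
from h import *
st()"
```

```text
t 18.1 j6 -107.6 p [0.4944 0.1347 0.1246] w 0.288 F_rot(x,y,z) [ 0.4  -1.93  1.14] Ftool [-1.84 -1.33  0.08] Mtool [ 0.033 -0.261  0.698] eff6 0.494
tool lean 6.0 tilt x 0.0
```

jog_arm:
  series:
    - [[0, 0.0002, 0], [0, 8, 0], 0.015]

```text
time_s: 18.23
tcp_pos: [0.4944, 0.1347, 0.1245]
ee_rot: [[-0.012, 0.011, -1.0], [0.995, 0.103, -0.01], [0.103, -0.995, -0.012]]
wrist_force: [-0.8, -2.3, 1.7]
gripper_width: 0.289
```

```bash
python3 -c "
from h import *
st();snap('n3a')"
```

```text
t 18.23 j6 -115.6 p [0.4944 0.1347 0.1245] w 0.289 F_rot(x,y,z) [-0.56 -2.42  1.7 ] Ftool [-2.15 -1.95  0.82] Mtool [-0.011 -0.26   0.798] eff6 0.468
tool lean 5.9 tilt x 0.0
```

jog_arm:
  series:
    - [[0, 0, 0], [0, 0, 0], 0.038]
    - [[0, 0, 0], [0, 0, 0], 0.038]
    - [[0, 0, 0], [0, 0, 0], 0.038]
    - [[0, 0, 0], [0, 0, 0], 0.038]

```text
time_s: 18.77
tcp_pos: [0.4944, 0.1349, 0.1241]
ee_rot: [[-0.014, 0.011, -1.0], [0.994, 0.105, -0.013], [0.105, -0.994, -0.012]]
wrist_force: [0.1, 0.6, 0.4]
gripper_width: 0.435
```

```bash
python3 -c "
from h import *
st();b=snap('n3b');a=cv2.imread('pics/n3a.png');caps('n3a',(60,280,0,640));caps('n3b',(60,280,0,640))
x=np.vstack([a[100:270,120:520],b[100:270,120:520]])
cv2.imwrite('pics/n3.png',cv2.resize(x,None,fx=1.75,fy=1.75,interpolation=2))"
```

```text
t 18.77 j6 -115.3 p [0.4944 0.1349 0.1241] w 0.435 F_rot(x,y,z) [0.05 0.6  0.36] Ftool [ 0.62 -0.3  -0.13] Mtool [-0.137  0.04   0.154] eff6 -0.005
tool lean 6.1 tilt x 0.0
n3a orange [247.6 259.6] 240 r 0.0482 ang 123.09
n3a orange [390.3 264.2] 146 r 0.0703 ang -118.07
n3a blue [564.2  84.2] 4409 r 1.3142 ang 35.33
n3b orange [221.4 259. ] 275 r 0.0623 ang 113.89
n3b orange [417.3 263.5] 155 r 0.0933 ang -114.03
n3b blue [565.3  83.6] 4555 r 1.2806 ang 35.43
```

View pics/n3.png

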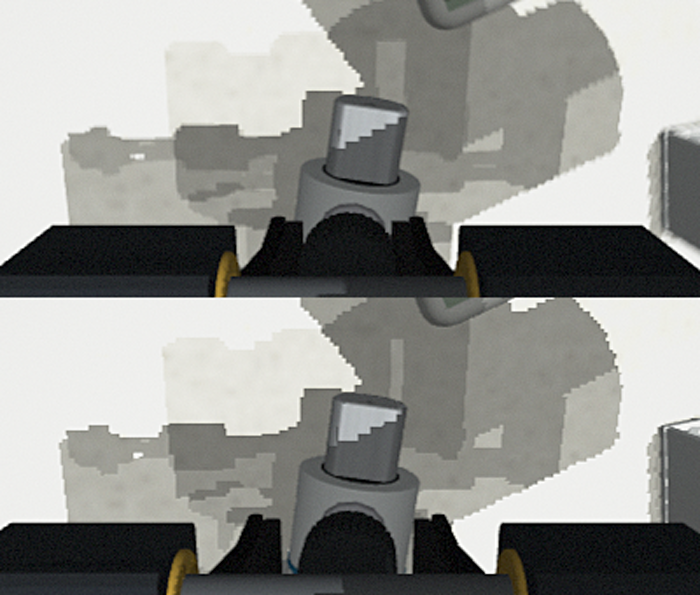

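The shaft stub and hub front stay still between the two frames (stub at about (332,177) px), and the knob at (319,232) px sits between fingers that open across the shaft. I'll measure the knob's movement against the stub.

```bash
cat > r3.py <<'E'
from h import *
import sys
na,nb=sys.argv[1:3]
I=[cv2.imread(f"pics/{n}.png",0) for n in(na,nb)];C=[]
for n in(na,nb): d=np.load(n+".npz");C.append((d["K"],d["R"],d["t"]))
x0,x1=int(sys.argv[3]),int(sys.argv[4])
def tr(box,zs,nm):
    m=np.zeros_like(I[0]);a,b,c,d=box;m[a:b,c:d]=255
    p=cv2.goodFeaturesToTrack(I[0],30,.02,3,mask=m);q,_,e=cv2.calcOpticalFlowPyrLK(I[0],I[1],p,None,winSize=(9,9))
    r,_,e=cv2.calcOpticalFlowPyrLK(I[1],I[0],q,None,winSize=(9,9));o=[]
    for u,v,w in zip(p[:,0],q[:,0],r[:,0]):
        if np.hypot(*(u-w))<.3: o.append(((onz(C[1],v,zs)-onz(C[0],u,zs))*1000)@np.c_[XD,YD])
    o=np.array(o);print(nm,len(o),"world shift mm x,y median",np.median(o,0).round(2),"iqr y",np.percentile(o[:,1],[25,75]).round(2))
tr((152,202,305,355),.105,"stub+hub front")
tr((222,256,x0,x1),.138,"knob")
# dark knob extents per row
for n,im in zip((na,nb),I):
    for rr in(240,246,252):
        r=im[rr,290:350].astype(int);print(n,rr,r.tolist()[::2])
E
python3 r3.py n3a n3b 305 332
```

```text
stub+hub front 18 world shift mm x,y median [-0.09 -0.23] iqr y [-0.37 -0.15]
knob 3 world shift mm x,y median [-0.05  0.48] iqr y [0.4  0.57]
n3a 240 [9, 5, 18, 23, 13, 18, 22, 21, 19, 24, 18, 17, 22, 22, 17, 28, 20, 27, 16, 23, 19, 23, 18, 19, 18, 22, 15, 11, 8, 19]
n3a 246 [7, 7, 14, 21, 23, 22, 23, 20, 26, 22, 21, 18, 23, 22, 18, 24, 19, 23, 16, 23, 19, 26, 19, 18, 23, 23, 13, 23, 19, 9]
n3a 252 [24, 17, 17, 19, 17, 17, 24, 10, 19, 16, 14, 13, 21, 12, 20, 14, 25, 24, 26, 25, 24, 9, 22, 22, 21, 19, 21, 18, 5, 16]
n3b 240 [102, 114, 17, 18, 11, 21, 16, 21, 18, 18, 21, 27, 18, 21, 20, 21, 26, 21, 17, 20, 20, 18, 18, 27, 25, 20, 19, 2, 118, 107]
n3b 246 [109, 20, 19, 18, 19, 15, 25, 24, 21, 21, 20, 18, 23, 16, 21, 19, 26, 23, 19, 22, 30, 21, 27, 21, 23, 21, 9, 12, 84, 110]
n3b 252 [62, 18, 20, 19, 28, 19, 18, 20, 23, 21, 19, 19, 15, 17, 23, 20, 20, 22, 15, 21, 11, 20, 12, 24, 29, 21, 28, 18, 51, 103]
```

jog_arm:
  series:
    - [[0, 0, 0], [0, 0, 0], 0.015]
    - [[0, 0, 0], [0, 0, 0], 0.015]
    - [[0, 0, 0], [0, 0, 0], 0.015]
    - [[0, -0.0002, 0], [0, -10, 0], 0.015]
    - [[0, -0.0003, 0], [0, -10, 0], 0.015]
    - [[0, -0.0002, 0], [0, -10, 0], 0.015]
    - [[0.0008, 0, -0.0006], [1.2, 0, 1.6], 0.015]
    - [[0, 0, 0], [0, 0, 0], 0.015]
    - [[0, 0, 0], [0, 0, 0], 0.015]

```text
time_s: 19.95
tcp_pos: [0.4943, 0.1362, 0.1246]
ee_rot: [[-0.511, 0.007, -0.859], [0.857, 0.072, -0.51], [0.058, -0.997, -0.043]]
wrist_force: [-0.3, 3.8, -2.7]
gripper_width: 0.29
```

jog_arm:
  series:
    - [[0, 0.0002, 0], [0, 8, 0], 0.015]
    - [[0, 0.0002, 0], [0, 8, 0], 0.015]
    - [[0, 0.0002, 0], [0, 8, 0], 0.015]

```text
time_s: 20.32
tcp_pos: [0.4945, 0.1359, 0.1244]
ee_rot: [[-0.114, 0.008, -0.993], [0.991, 0.071, -0.113], [0.07, -0.997, -0.016]]
wrist_force: [-1.7, 3.1, -1.3]
gripper_width: 0.288
```

```bash
python3 -c "
from h import *
st()"
```

```text
t 20.32 j6 -112.1 p [0.4945 0.1359 0.1244] w 0.288 F_rot(x,y,z) [-2.01  2.94 -1.33] Ftool [3.21 1.54 1.33] Mtool [ 0.08  -0.262 -0.969] eff6 0.498
tool lean 4.1 tilt x 0.0
```

jog_arm:
  series:
    - [[0, 0.0003, 0], [0, 8, 0], 0.015]
    - [[0, 0.0002, 0], [0, 8, 0], 0.015]

```text
time_s: 20.58
tcp_pos: [0.4945, 0.1357, 0.1242]
ee_rot: [[0.164, 0.008, -0.986], [0.984, 0.071, 0.164], [0.071, -0.997, 0.004]]
wrist_force: [-1.4, 1.3, 1.5]
gripper_width: 0.289
```

```bash
python3 -c "
from h import *
st();snap('n4a')"
```

```text
t 20.57 j6 -128.1 p [0.4945 0.1357 0.1242] w 0.289 F_rot(x,y,z) [-1.53  1.14  1.48] Ftool [ 1.16 -1.39  1.59] Mtool [ 0.297 -0.281 -0.514] eff6 0.448
tool lean 4.1 tilt x 0.0
```

jog_arm:
  series:
    - [[0, 0, 0], [0, 0, 0], 0.038]
    - [[0, 0, 0], [0, 0, 0], 0.038]
    - [[0, 0, 0], [0, 0, 0], 0.038]
    - [[0, 0, 0], [0, 0, 0], 0.038]

```text
time_s: 21.12
tcp_pos: [0.4945, 0.1356, 0.1238]
ee_rot: [[0.16, 0.007, -0.987], [0.985, 0.07, 0.16], [0.071, -0.997, 0.004]]
wrist_force: [-0.3, 0.2, 1.2]
gripper_width: 0.433
```

```bash
python3 -c "
from h import *
st();snap('n4b')"; sed -i 's/^for n,im.*/sys.exit()\nfor n,im in []:/' r3.py; python3 r3.py n4a n4b 305 332;python3 r3.py n4a n4b 300 337; python3 r3.py n3a n3b 300 337
```

```text
t 21.12 j6 -127.9 p [0.4945 0.1356 0.1238] w 0.433 F_rot(x,y,z) [-0.32  0.12  1.21] Ftool [ 0.19 -1.2   0.33] Mtool [-0.161 -0.005  0.07 ] eff6 -0.002
tool lean 4.1 tilt x 0.0
stub+hub front 17 world shift mm x,y median [-0.06 -0.23] iqr y [-0.34 -0.09]
knob 5 world shift mm x,y median [-0.05 -0.13] iqr y [-0.21  0.35]
stub+hub front 17 world shift mm x,y median [-0.06 -0.23] iqr y [-0.34 -0.09]
knob 5 world shift mm x,y median [-0.05 -0.13] iqr y [-0.21  0.35]
stub+hub front 18 world shift mm x,y median [-0.09 -0.23] iqr y [-0.37 -0.15]
knob 3 world shift mm x,y median [-0.05  0.48] iqr y [0.4  0.57]
```

jog_arm:
  series:
    - [[0, 0, 0], [0, 0, 0], 0.015]
    - [[0, 0, 0], [0, 0, 0], 0.015]
    - [[0, 0, 0], [0, 0, 0], 0.015]
    - [[0, -0.0002, 0], [0, -10, 0], 0.015]
    - [[0, -0.0003, 0], [0, -10, 0], 0.015]
    - [[0, -0.0002, 0], [0, -10, 0], 0.015]
    - [[0, 0, 0], [0, 0, 0], 0.015]

```text
time_s: 22.05
tcp_pos: [0.4943, 0.136, 0.1241]
ee_rot: [[-0.353, 0.007, -0.936], [0.934, 0.071, -0.351], [0.064, -0.997, -0.032]]
wrist_force: [0.1, 1.2, -2.0]
gripper_width: 0.288
```

```bash
python3 -c "
from h import *
s,R=st();print(R.T@XD,s['tcp_pos']@XD)"
```

```text
t 22.05 j6 -98.0 p [0.4943 0.136  0.1241] w 0.288 F_rot(x,y,z) [-0.03  1.22 -2.04] Ftool [ 0.97  2.12 -0.46] Mtool [-0.321 -0.05  -0.234] eff6 0.177
tool lean 4.1 tilt x 0.0
[-4.53058893e-01 -7.49557015e-04 -8.91480273e-01] 0.47640753098437916
```

Push along XD = (-0.453, 0, -0.891) in the tool frame, in small steps.

jog_arm:
  series:
    - [[-0.0004, 0.0003, -0.0007], [0, 0, 0], 0.015]
    - [[-0.0004, 0, -0.0007], [0, 0, 0], 0.015]
    - [[0, 0, 0], [0, 0, 0], 0.015]

```text
time_s: 22.42
tcp_pos: [0.4946, 0.1358, 0.124]
ee_rot: [[-0.353, 0.004, -0.936], [0.933, 0.071, -0.352], [0.065, -0.997, -0.029]]
wrist_force: [-5.4, 3.4, 0.9]
gripper_width: 0.289
```

```bash
python3 -c "
from h import *
s,R=st();print(s['tcp_pos']@XD)"
```

```text
t 22.43 j6 -97.9 p [0.4946 0.1358 0.124 ] w 0.289 F_rot(x,y,z) [-5.76  2.77  0.86] Ftool [ 5.13 -0.64  3.85] Mtool [ 0.781 -0.098 -1.642] eff6 -0.076
tool lean 4.1 tilt x 0.2
0.47669640308782946
```

jog_arm:
  series:
    - [[-0.0003, 0, -0.0007], [0, 0, 0], 0.015]
    - [[0, 0, 0], [0, 0, 0], 0.015]

```text
time_s: 22.68
tcp_pos: [0.4948, 0.1358, 0.124]
ee_rot: [[-0.353, 0.003, -0.936], [0.933, 0.071, -0.352], [0.065, -0.997, -0.028]]
wrist_force: [-6.2, 3.9, 2.8]
gripper_width: 0.292
```

```bash
python3 -c "
from h import *
s,R=st();print(s['tcp_pos']@XD)"
```

```text
t 22.68 j6 -97.8 p [0.4948 0.1358 0.124 ] w 0.292 F_rot(x,y,z) [-6.59  3.16  2.81] Ftool [ 5.98 -2.55  4.36] Mtool [ 1.252 -0.044 -2.015] eff6 -0.073
tool lean 4.0 tilt x 0.3
0.47688132419533746
```

jog_arm:
  series:
    - [[0.0006, 0, -0.0003], [0, 10, 0], 0.015]
    - [[0, 0.0003, 0], [0, 10, 0], 0.015]
    - [[0, 0.0003, 0], [0, 10, 0], 0.015]

```text
time_s: 23.05
tcp_pos: [0.4948, 0.1355, 0.1238]
ee_rot: [[0.167, 0.003, -0.986], [0.984, 0.069, 0.167], [0.068, -0.998, 0.009]]
wrist_force: [-7.2, 1.3, 4.6]
gripper_width: 0.288
```

```bash
python3 -c "
from h import *
s,R=st()"
```

```text
t 23.05 j6 -128.2 p [0.4948 0.1355 0.1238] w 0.288 F_rot(x,y,z) [-7.3   0.52  4.64] Ftool [ 0.41 -4.56  7.35] Mtool [ 1.729 -0.277  0.017] eff6 0.63
tool lean 3.9 tilt x 0.3
```

jog_arm:
  series:
    - [[0, 0.0002, 0], [0, 6, 0], 0.015]

```text
time_s: 23.18
tcp_pos: [0.4948, 0.1354, 0.1237]
ee_rot: [[0.267, 0.003, -0.964], [0.961, 0.068, 0.267], [0.067, -0.998, 0.016]]
wrist_force: [-6.7, -0.3, 6.5]
gripper_width: 0.29
```

```bash
python3 -c "
from h import *
s,R=st()"
```

```text
t 23.18 j6 -134.1 p [0.4948 0.1354 0.1237] w 0.29 F_rot(x,y,z) [-6.61 -1.02  6.55] Ftool [-1.63 -6.57  6.46] Mtool [ 1.762 -0.264  0.267] eff6 0.163
tool lean 3.9 tilt x 0.3
```

jog_arm:
  series:
    - [[0, 0, 0], [0, 0, 0], 0.045]
    - [[0, 0, 0], [0, 0, 0], 0.045]
    - [[0, 0, 0], [0, 0, 0], 0.045]
    - [[0, -0.022, 0], [0, 0, 0], 0.045]
    - [[0, -0.023, 0], [0, 0, 0], 0.045]
    - [[0, 0, 0], [0, 0, 0], 0.045]
    - [[0, 0, 0], [0, 0, 0], 0.045]

```text
time_s: 24.05
tcp_pos: [0.4962, 0.1329, 0.1676]
ee_rot: [[0.263, 0.006, -0.965], [0.962, 0.07, 0.263], [0.07, -0.998, 0.012]]
wrist_force: [-0.1, -0.7, -0.9]
gripper_width: 0.519
```

```bash
python3 -c "
from h import *
st();a=snap('v1');w=cv2.imread('pics/w2.png')
x=np.hstack([a[140:260,240:400],w[140:260,240:400]])
cv2.imwrite('pics/v1c.png',cv2.resize(x,None,fx=2.5,fy=2.5,interpolation=2))"
```

```text
t 24.05 j6 -134.1 p [0.4962 0.1329 0.1676] w 0.519 F_rot(x,y,z) [-0.05 -0.72 -0.93] Ftool [-0.78  0.88 -0.07] Mtool [-0.194 -0.001  0.097] eff6 -0.006
tool lean 4.0 tilt x 0.1
```

View pics/v1c.png

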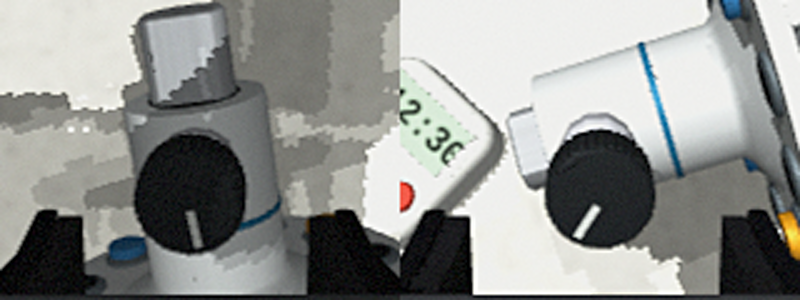

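In the left view (now) the knob line runs from (316.4,224) to (318.8,238.8) px. In the right view (w2) it runs from (319.6,222.8) to (310.8,235.2) px. From these I can work out how far the knob actually turned.

```bash
python3 - <<'E'
from h import *
from h import SH
def ang(n,a,b,lean,r):
    d=np.load(n+".npz");c=(d["K"],d["R"],d["t"]);u=sdir(lean);A=np.array([.457,.1415,.095]);P=[]
    for p in(a,b):
        O,D=ray(c,p);P.append(O+D*((r-(O-A)@u)/(D@u)))
    v=P[1]-P[0];y=np.cross(u,XD)
    q=P[0]-A
    print(n,"line len",np.linalg.norm(v).round(4),"P",P[0].round(4),P[1].round(4));return np.degrees(np.arctan2(v@y,v@XD))
f=lambda x,y:(240+x/2.5,140+y/2.5)
a0=ang("w2",f(599-400,207),f(577-400,238),34,.054);a1=ang("v1",f(191,210),f(197,247),4,.049)
print(a0,a1,"clockwise turn mod 360:",(a0-a1)%360)
E
```

```text
w2 line len 0.0092 P [0.4753 0.107  0.1384] [0.4677 0.1031 0.1352]
v1 line len 0.0092 P [0.4947 0.1339 0.1439] [0.5038 0.1328 0.1439]
-141.75056810352524 -0.3429241174165096 clockwise turn mod 360: 218.59235601389128
```

```bash
python3 - <<'E'
from h import *
im=cv2.imread("pics/v1.png",0);d=np.load("v1.npz");c=(d["K"],d["R"],d["t"])
A=np.array([.457,.1415,.095])
for r in(150,155,160,165,170,175): print(r,im[r,288:345].tolist())
# predicted px columns for flat edges at mid stub for various f (row nearest)
for f in(-2,0,2,4,6,8):
    o=[]
    for s in(-1,1):
        a=f+s*41.81
        P=A+XD*.012+.012*sdir(a);o.append(proj(c,P).round(1))
    print(f,o)
for yy in(-.012,.012): print("silh",proj(c,A+XD*.012+YD*yy))
for h in(.035,.030): print("hub silh",[proj(c,A+XD*.026+YD*q).round(1) for q in(-.02,.02)])
print(proj(c,A),proj(c,A+XD*.024))
E
```

```text
150 [228, 229, 230, 233, 195, 116, 106, 93, 85, 103, 132, 173, 188, 178, 177, 178, 179, 179, 179, 176, 183, 182, 182, 180, 181, 180, 178, 180, 179, 180, 179, 185, 186, 185, 187, 194, 182, 157, 143, 141, 130, 118, 105, 111, 120, 119, 119, 115, 116, 133, 144, 142, 140, 126, 114, 118, 116]
155 [230, 229, 232, 242, 188, 108, 120, 114, 92, 90, 101, 137, 175, 183, 176, 175, 176, 182, 178, 178, 178, 181, 182, 180, 182, 178, 184, 179, 178, 178, 180, 179, 183, 187, 189, 193, 190, 177, 152, 144, 117, 71, 56, 76, 108, 122, 120, 115, 131, 148, 145, 147, 137, 120, 115, 121, 118]
160 [228, 227, 229, 229, 238, 184, 101, 118, 104, 83, 92, 96, 145, 176, 181, 178, 177, 178, 181, 178, 180, 180, 180, 184, 181, 181, 180, 180, 177, 179, 177, 189, 202, 206, 194, 191, 141, 73, 79, 75, 79, 76, 76, 62, 97, 125, 119, 130, 146, 140, 140, 131, 112, 115, 118, 119, 119]
165 [228, 227, 226, 225, 226, 231, 242, 192, 112, 105, 88, 97, 113, 162, 185, 178, 176, 177, 182, 180, 179, 179, 183, 180, 181, 183, 177, 181, 185, 183, 179, 181, 194, 217, 168, 93, 92, 90, 90, 82, 77, 78, 77, 71, 65, 105, 119, 119, 110, 115, 111, 
[... 392 characters left out ...]
3, 177, 177, 185, 175, 169, 177, 129, 78, 87, 89, 87, 90, 89, 90, 91, 98, 109, 105, 95, 90, 91, 90, 91, 88, 83, 79, 75, 75, 69, 38, 15, 71, 92, 87, 89, 88, 86, 90, 89, 85]
-2 [array([323.8, 163.5]), array([300. , 167.7])]
0 [array([323.4, 163.7]), array([299.5, 167.7])]
2 [array([322.9, 163.8]), array([299.1, 167.7])]
4 [array([322.5, 164. ]), array([298.6, 167.7])]
6 [array([322. , 164.1]), array([298.2, 167.6])]
8 [array([321.5, 164.3]), array([297.8, 167.6])]
silh [293.56199211 166.22934879]
silh [328.00771899 160.43672624]
hub silh [array([285.7, 187.7]), array([342.2, 178.1])]
hub silh [array([285.7, 187.7]), array([342.2, 178.1])]
[307.96026298 146.08599627] [313.58237983 180.13080705]
```

```bash
python3 - <<'E'
from h import *
im=cv2.imread("pics/v1.png",0);d=np.load("v1.npz");c=(d["K"],d["R"],d["t"])
m=(im<50).astype(np.uint8);z=np.zeros_like(m);z[185:245,285:345]=m[185:245,285:345]
z=cv2.morphologyEx(z,cv2.MORPH_CLOSE,np.ones((5,5)))
n,l,s,ce=cv2.connectedComponentsWithStats(z);i=1+s[1:,4].argmax();print("knob",s[i],ce[i])
cn=max(cv2.findContours((l==i).astype(np.uint8),0,1)[0],key=len);print("fit",cv2.minEnclosingCircle(cn))
for ay in(.1415,.143):
    A=np.array([.457,ay,.095])
    print(ay,"silh r155 check",[proj(c,A+XD*.008+YD*q).round(1) for q in(-.012,.012)],"hub",[proj(c,A+XD*.024+YD*q).round(1) for q in(-.02,.02)])
    for L in(-2,0,2,4,6,8): print(L,proj(c,A+XD*.038+.047*sdir(L)).round(1),end=" ")
for r in(185,188,191): print(r,im[r,280:350].tolist())
E
```

```text
knob [ 285  194   60   51 1844] [314.39154013 218.98101952]
fit ((311.3937683105469, 224.71954345703125), 32.685977935791016)
0.1415 silh r155 check [array([292.5, 160.5]), array([327.1, 154.7])] hub [array([285.2, 184.9]), array([341.9, 175.3])]
-2 [324.9 220.9] 0 [322.  221.4] 2 [319.2 221.9] 4 [316.4 222.3] 6 [313.6 222.7] 8 [310.8 223.1] 0.143 silh r155 check [array([294.7, 159.9]), array([329.3, 154.1])] hub [array([287.3, 184.4]), array([343.9, 174.8])]
-2 [327.4 220.2] 0 [324.6 220.7] 2 [321.7 221.2] 4 [318.9 221.6] 6 [316.1 222. ] 8 [313.3 222.4] 185 [131, 134, 135, 140, 141, 139, 143, 144, 130, 102, 118, 133, 127, 121, 118, 118, 115, 111, 107, 93, 84, 83, 88, 85, 90, 90, 90, 88, 88, 91, 93, 94, 91, 97, 97, 98, 97, 108, 120, 125, 130, 137, 137, 154, 144, 122, 128, 125, 125, 123, 121, 124, 118, 121, 118, 118, 119, 116, 112, 111, 114, 108, 105, 110, 104, 97, 85, 108, 136, 147]
188 [148, 140, 143, 140, 139, 143, 141, 142, 126, 106, 102, 124, 140, 157, 163, 178, 185, 192, 150, 109, 113, 114, 118, 117, 119, 120, 120, 123, 123, 121, 123, 125, 125, 123, 125, 125, 125, 127, 123, 125, 125, 121, 142, 139, 125, 126, 123, 124, 125, 124, 124, 121, 120, 120, 121, 120, 117, 111, 115, 114, 111, 109, 107, 106, 101, 99, 92, 102, 136, 146]
191 [145, 149, 141, 140, 142, 138, 138, 149, 139, 121, 98, 111, 140, 120, 91, 103, 103, 105, 112, 112, 112, 111, 113, 115, 118, 121, 119, 122, 123, 125, 130, 124, 124, 120, 105, 95, 86, 80, 81, 87, 96, 102, 112, 102, 111, 120, 127, 126, 127, 121, 125, 119, 120, 123, 121, 119, 116, 117, 114, 114, 111, 110, 110, 108, 103, 102, 95, 82, 123, 148]
```

The knob really turned 218.6° against 221° commanded, so the fingers are not slipping. The true wheel lean is about 2.5° more than the tool's, because the shaft axis lies about 2 mm off the tool's line. The nip results then bracket square at a slightly smaller lean, so I'll regrip, back off, swing −3° and nip again.

jog_arm:
  series:
    - [[0, 0.02, 0], [0, 0, 0], 0.045]
    - [[0, 0.023, 0], [0, 0, 0], 0.045]
    - [[0, 0, 0], [0, 0, 0], 0.045]
    - [[0, 0, 0], [0, 0, 0], 0.015]
    - [[0, 0, 0], [0, 0, 0], 0.01]
    - [[0, 0, 0], [0, 0, 0], 0.01]
    - [[0, 0, 0], [0, 0, 0], 0.01]

```text
time_s: 24.98
tcp_pos: [0.4969, 0.1351, 0.1262]
ee_rot: [[0.262, 0.008, -0.965], [0.963, 0.069, 0.262], [0.069, -0.998, 0.011]]
wrist_force: [-0.5, -5.5, 5.0]
gripper_width: 0.29
```

jog_arm:
  series:
    - [[0, -0.0002, 0], [0, -10, 0], 0.01]
    - [[0, -0.0003, 0], [0, -10, 0], 0.01]
    - [[0, -0.0003, 0], [0, -10, 0], 0.01]
    - [[0.0014, -0.0002, -0.0005], [1.1, 0, 2.8], 0.01]
    - [[0, 0, 0], [0, 0, 0], 0.01]
    - [[0, 0, 0], [0, 0, 0], 0.01]

```text
time_s: 25.72
tcp_pos: [0.4971, 0.1381, 0.1268]
ee_rot: [[-0.255, 0.002, -0.967], [0.967, 0.02, -0.255], [0.019, -1.0, -0.007]]
wrist_force: [-1.9, 2.3, 3.7]
gripper_width: 0.285
```

```bash
python3 -c "
from h import *
s,R=st();print(s['tcp_pos']@XD,R.T@XD,R.T@YD)"
```

```text
t 25.73 j6 -107.5 p [0.4971 0.1381 0.1268] w 0.285 F_rot(x,y,z) [-2.18  2.1   3.69] Ftool [ 2.81 -3.65  1.26] Mtool [ 0.346 -0.208 -0.665] eff6 -0.12
tool lean 1.2 tilt x 0.0
0.4789009530807491 [-3.59295241e-01 -2.66489350e-04 -9.33223906e-01] [ 0.93302441  0.02057554 -0.35922431]
```

jog_arm:
  series:
    - [[0, 0.0001, 0], [0, 8, 0], 0.01]
    - [[0, 0.0002, 0], [0, 8, 0], 0.01]

```text
time_s: 25.98
tcp_pos: [0.4971, 0.1373, 0.1267]
ee_rot: [[0.026, 0.002, -1.0], [0.999, 0.019, 0.026], [0.019, -1.0, -0.001]]
wrist_force: [-1.9, -2.1, 3.9]
gripper_width: 0.288
```

```bash
python3 -c "
from h import *
s,R=st()"
```

```text
t 25.98 j6 -123.7 p [0.4971 0.1373 0.1267] w 0.288 F_rot(x,y,z) [-1.69 -2.28  3.91] Ftool [-2.05 -3.95  1.87] Mtool [ 0.241 -0.274  0.45 ] eff6 0.464
tool lean 1.1 tilt x 0.0
```

jog_arm:
  series:
    - [[0, 0.0002, 0], [0, 8, 0], 0.01]
    - [[0, 0.0002, 0], [0, 8, 0], 0.01]

```text
time_s: 26.22
tcp_pos: [0.497, 0.1363, 0.1265]
ee_rot: [[0.3, 0.001, -0.954], [0.954, 0.017, 0.3], [0.017, -1.0, 0.004]]
wrist_force: [-2.3, -4.9, 5.5]
gripper_width: 0.289
```

```bash
python3 -c "
from h import *
s,R=st();snap('n5a')"
```

```text
t 26.23 j6 -139.7 p [0.497  0.1363 0.1265] w 0.289 F_rot(x,y,z) [-1.74 -5.09  5.5 ] Ftool [-5.24 -5.59  0.75] Mtool [-0.222 -0.342  1.221] eff6 0.407
tool lean 1.0 tilt x 0.0
```

jog_arm:
  series:
    - [[0, 0, 0], [0, 0, 0], 0.038]
    - [[0, 0, 0], [0, 0, 0], 0.038]
    - [[0, 0, 0], [0, 0, 0], 0.038]
    - [[0, 0, 0], [0, 0, 0], 0.038]

```text
time_s: 26.78
tcp_pos: [0.4971, 0.1377, 0.1258]
ee_rot: [[0.296, 0.001, -0.955], [0.955, 0.019, 0.296], [0.018, -1.0, 0.004]]
wrist_force: [-0.2, 1.1, 0.7]
gripper_width: 0.431
```

```bash
python3 -c "
from h import *
st();b=snap('n5b');a=cv2.imread('pics/n5a.png')
x=np.vstack([a[100:270,120:520],b[100:270,120:520]]);cv2.imwrite('pics/n5.png',cv2.resize(x,None,fx=1.75,fy=1.75,interpolation=2))"; python3 r3.py n5a n5b 305 332;python3 r3.py n5a n5b 300 337
```

```text
t 26.77 j6 -139.5 p [0.4971 0.1377 0.1258] w 0.431 F_rot(x,y,z) [-0.27  1.05  0.74] Ftool [ 0.99 -0.72  0.47] Mtool [-0.137  0.008  0.012] eff6 -0.001
tool lean 1.1 tilt x 0.0
stub+hub front 14 world shift mm x,y median [-0.07 -0.12] iqr y [-0.18  0.41]
knob 1 world shift mm x,y median [ 0.36 -1.79] iqr y [-1.79 -1.79]
stub+hub front 14 world shift mm x,y median [-0.07 -0.12] iqr y [-0.18  0.41]
knob 1 world shift mm x,y median [ 0.36 -1.79] iqr y [-1.79 -1.79]
```

View pics/n5.png

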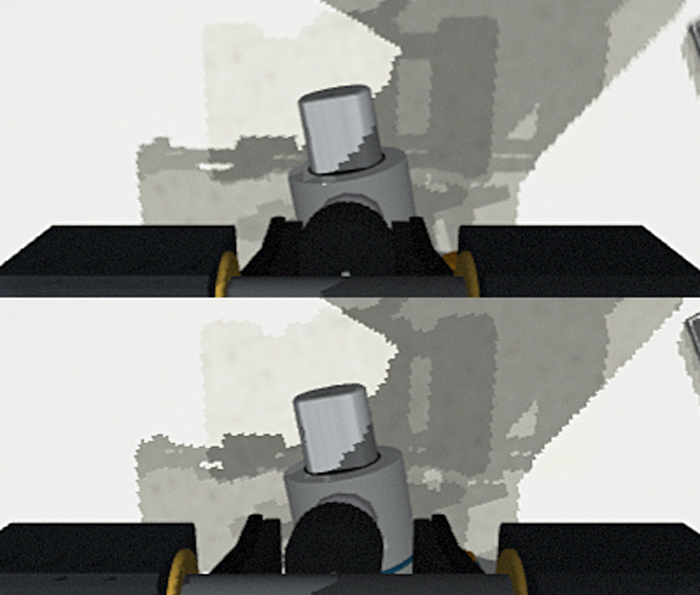

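The wheel settled about +2° (towards larger lean) in n5: the knob moved about 12 crop px against about 4–7 for the stub and hub. Correcting all five nips for the real axis gives:

| Nip | Wheel lean (°) | Settling (°) |
|---|---|---|
| n1 | −4.2 | + |
| n2 | 3.8 | + |
| n3 | 8.0 | −0.9 |
| n4 | 6.1 | 0 |
| n5 | 3.2 | +2 |

Square is therefore near 7°. I'll recentre the tool on the knob next.

```bash
cat >> h.py <<'E'
AX=np.array([.457,.1437,.095]);AX=AX+XD*(.476-AX@XD)
def pose(lean,r,R):
    # keep present spin: rotate R about XD so tool y = -sdir(lean)
    y=-R[:,1];l0=np.degrees(np.arctan2(-y@YD,y[2]));Rn=Ro.from_rotvec(XD*np.radians(lean-l0)).as_matrix()@R
    return AX+r*sdir(lean),Rn
E
python3 - <<'E'
from h import *
s=sense();R=np.array(s["ee_rot"]);p,Rn=pose(5.5,.0295,R);print(p)
for r in rows(p,Rn,2,.04): print(r)
# then swing 5.5->7 after spin -30 
R2=Rn@Ro.from_euler('y',-30,degrees=True).as_matrix();p3,R3=pose(7,.0302,R2);print(rows(p3,R3,1,.01,p0=AX+.0302*sdir(5.5),R0=R2))
E
```

```text
[0.49399176 0.13677144 0.12436419]
[[-0.0009, 0.0007, 0.0013], [0.42, -0.0, -2.17], 0.04]
[[-0.001, 0.0007, 0.0013], [0.42, -0.0, -2.17], 0.04]
[[[-0.0007, 0.0, 0.0003], [-0.49, -0.0, -1.42], 0.01]]
```

jog_arm:
  series:
    - [[-0.0009, 0.0007, 0.0013], [0.42, 0, -2.17], 0.04]
    - [[-0.001, 0.0007, 0.0013], [0.42, 0, -2.17], 0.04]
    - [[0, 0, 0], [0, 0, 0], 0.04]
    - [[0, 0, 0], [0, 0, 0], 0.01]
    - [[0, 0, 0], [0, 0, 0], 0.01]
    - [[0, 0, 0], [0, 0, 0], 0.01]

```text
time_s: 27.58
tcp_pos: [0.4939, 0.1366, 0.1244]
ee_rot: [[0.296, 0.01, -0.955], [0.951, 0.095, 0.295], [0.093, -0.995, 0.019]]
wrist_force: [0.4, -1.3, 0.3]
gripper_width: 0.288
```

```bash
python3 -c "
from h import *
st()"
```

```text
t 27.57 j6 -134.3 p [0.4939 0.1366 0.1244] w 0.288 F_rot(x,y,z) [ 0.58 -1.2   0.3 ] Ftool [-1.03 -0.41 -0.79] Mtool [-0.233 -0.051  0.238] eff6 -0.021
tool lean 5.5 tilt x 0.1
```

jog_arm:
  series:
    - [[0, -0.0002, 0], [0, -10, 0], 0.01]
    - [[0, -0.0003, 0], [0, -10, 0], 0.01]
    - [[0, -0.0003, 0], [0, -10, 0], 0.01]
    - [[-0.0007, 0, 0.0003], [-0.5, 0, -1.42], 0.01]
    - [[0, 0, 0], [0, 0, 0], 0.01]
    - [[0, 0, 0], [0, 0, 0], 0.01]

```text
time_s: 28.32
tcp_pos: [0.4937, 0.1359, 0.1246]
ee_rot: [[-0.22, 0.012, -0.975], [0.969, 0.121, -0.217], [0.116, -0.993, -0.039]]
wrist_force: [1.5, 3.5, -7.3]
gripper_width: 0.289
```

```bash
python3 -c "
from h import *
s,R=st();print(R.T@XD,R.T@YD,s['tcp_pos']@XD)"
```

```text
t 28.32 j6 -102.3 p [0.4937 0.1359 0.1246] w 0.289 F_rot(x,y,z) [ 1.07  3.6  -7.29] Ftool [ 2.19  7.68 -1.89] Mtool [-0.684 -0.186 -0.335] eff6 -0.114
tool lean 7.0 tilt x 0.1
[-0.32483159 -0.00103766 -0.94577131] [ 0.93866966  0.12196741 -0.3225263 ] 0.4757996519939824
```

jog_arm:
  series:
    - [[-0.0003, 0.0008, -0.0008], [0, 0, 0], 0.01]
    - [[0, 0.0002, 0], [0, 8, 0], 0.01]
    - [[0, 0.0002, 0], [0, 8, 0], 0.01]

```text
time_s: 28.7
tcp_pos: [0.494, 0.1358, 0.1244]
ee_rot: [[0.06, 0.011, -0.998], [0.991, 0.121, 0.061], [0.121, -0.993, -0.004]]
wrist_force: [-3.1, 2.7, 0.3]
gripper_width: 0.291
```

```bash
python3 -c "
from h import *
st()"
```

```text
t 28.7 j6 -118.5 p [0.494  0.1358 0.1244] w 0.291 F_rot(x,y,z) [-3.35  2.37  0.26] Ftool [2.54 0.04 3.23] Mtool [ 0.66  -0.252 -0.651] eff6 0.471
tool lean 7.0 tilt x 0.1
```

jog_arm:
  series:
    - [[0, 0.0002, 0], [0, 7, 0], 0.01]
    - [[0, 0.0002, 0], [0, 7, 0], 0.01]

```text
time_s: 28.95
tcp_pos: [0.494, 0.1357, 0.1242]
ee_rot: [[0.299, 0.011, -0.954], [0.947, 0.12, 0.298], [0.118, -0.993, 0.025]]
wrist_force: [-3.3, 3.0, 1.0]
gripper_width: 0.283
```

```bash
python3 -c "
from h import *
st();snap('n6a')"
```

```text
t 28.95 j6 -132.4 p [0.494  0.1357 0.1242] w 0.283 F_rot(x,y,z) [-3.6   2.64  0.95] Ftool [ 1.99 -0.62  4.06] Mtool [ 0.886 -0.339 -0.226] eff6 0.332
tool lean 6.9 tilt x 0.1
```

jog_arm:
  series:
    - [[0, 0, 0], [0, 0, 0], 0.038]
    - [[0, 0, 0], [0, 0, 0], 0.038]
    - [[0, 0, 0], [0, 0, 0], 0.038]
    - [[0, 0, 0], [0, 0, 0], 0.038]

```text
time_s: 29.5
tcp_pos: [0.4948, 0.1356, 0.1235]
ee_rot: [[0.296, 0.013, -0.955], [0.948, 0.121, 0.295], [0.119, -0.993, 0.023]]
wrist_force: [-0.1, -0.2, 0.0]
gripper_width: 0.432
```

```bash
cat > r4.py <<'E'
from h import *
import sys
# knob = dark blob between fingers at a row; compare to hub silhouette; per-frame lean estimate
for n in sys.argv[1:]:
    im=cv2.imread(f"pics/{n}.png",0).astype(float);d=np.load(n+".npz");c=(d["K"],d["R"],d["t"])
    for r in(236,240,244,248):
        row=cv2.blur(im[r-1:r+2],(3,3))[1];dk=row<60
        e=[x for x in range(270,370) if dk[x]!=dk[x-1]];print(n,r,e)
E
python3 -c "
from h import *
st();snap('n6b')"; python3 r3.py n6a n6b 300 337; python3 r4.py n3b n4b n5b n6b
```

```text
t 29.5 j6 -132.2 p [0.4948 0.1356 0.1235] w 0.432 F_rot(x,y,z) [-0.05 -0.2   0.04] Ftool [-0.2  -0.06  0.01] Mtool [-0.195 -0.064  0.142] eff6 -0.008
tool lean 7.0 tilt x 0.0
stub+hub front 13 world shift mm x,y median [-0.09 -0.27] iqr y [-0.34 -0.18]
knob 5 world shift mm x,y median [-0.    0.18] iqr y [0.13 0.27]
n3b 236 [281, 295, 343, 357]
n3b 240 [281, 294, 345, 356]
n3b 244 [281, 293, 346, 356]
n3b 248 [281, 291, 347, 356]
n4b 236 [281, 294, 343, 356]
n4b 240 [280, 293, 344, 356]
n4b 244 [280, 291, 345, 356]
n4b 248 [281, 290, 346, 356]
n5b 236 [281, 286, 338, 356]
n5b 240 [280, 285, 339, 356]
n5b 244 [280, 283, 339, 356]
n5b 248 [281, 282, 339, 354]
n6b 236 [281, 294, 343, 356]
n6b 240 [281, 292, 345, 356]
n6b 244 [281, 291, 345, 356]
n6b 248 [281, 291, 346, 356]
```

Nips 4 and 6 both stayed put: in n6 the knob is still centred between the opened fingers, edges 292/345 against fingers 281/356. The nose is square. Next comes the final tightening check in small steps.

jog_arm:
  series:
    - [[0, 0, 0], [0, 0, 0], 0.01]
    - [[0, 0, 0], [0, 0, 0], 0.01]
    - [[0, 0, 0], [0, 0, 0], 0.01]
    - [[0, 0, 0], [0, 2, 0], 0.01]
    - [[0, 0.0001, 0], [0, 2, 0], 0.01]

```text
time_s: 30.18
tcp_pos: [0.4947, 0.1358, 0.1235]
ee_rot: [[0.363, 0.013, -0.932], [0.924, 0.121, 0.362], [0.117, -0.993, 0.032]]
wrist_force: [0.2, -0.4, -0.1]
gripper_width: 0.29
```

```bash
python3 -c "
from h import *
st();avg(3)"
```

```text
t 30.18 j6 -136.3 p [0.4947 0.1358 0.1235] w 0.29 F_rot(x,y,z) [ 0.28 -0.33 -0.09] Ftool [-0.25  0.05 -0.36] Mtool [-0.126 -0.301  0.159] eff6 -0.128
tool lean 7.0 tilt x 0.0
My [-0.301 -0.245 -0.245] mean -0.264 j6 -136.2 Ft [-0.  -0.4  0.3] t 30.27
```

jog_arm:
  series:
    - [[0, 0, 0], [0, 1.5, 0], 0.01]

```text
time_s: 30.4
tcp_pos: [0.4947, 0.1357, 0.1235]
ee_rot: [[0.387, 0.013, -0.922], [0.915, 0.121, 0.385], [0.116, -0.993, 0.035]]
wrist_force: [0.5, -0.1, 0.7]
gripper_width: 0.289
```

```bash
python3 -c "
from h import *
st();avg(3)"
```

```text
t 30.4 j6 -137.7 p [0.4947 0.1357 0.1235] w 0.289 F_rot(x,y,z) [ 0.46 -0.    0.67] Ftool [ 0.21 -0.67 -0.42] Mtool [-0.223 -0.277  0.201] eff6 -0.142
tool lean 7.0 tilt x 0.0
My [-0.277 -0.272 -0.291] mean -0.28 j6 -137.7 Ft [ 0.1 -0.5 -0.2] t 30.5
```

The head now turns at about 0.28–0.30 N m against 0.165 free. That is 0.12–0.13 N m more, about 75–80 N on the nose, which is finger-tight. I'll let go and retreat.

jog_arm:
  series:
    - [[0, 0, 0], [0, 0, 0], 0.045]
    - [[0, 0, 0], [0, 0, 0], 0.045]
    - [[0, 0, 0], [0, 0, 0], 0.045]
    - [[0, -0.02, 0], [0, 0, 0], 0.045]
    - [[0, -0.025, 0], [0, 0, 0], 0.045]
    - [[0, 0, 0], [0, 0, 0], 0.045]
    - [[0, 0, 0], [0, 0, 0], 0.045]

```text
time_s: 31.38
tcp_pos: [0.4936, 0.1302, 0.1675]
ee_rot: [[0.386, 0.012, -0.922], [0.915, 0.121, 0.385], [0.116, -0.993, 0.036]]
wrist_force: [-0.0, 0.3, 0.1]
gripper_width: 0.516
```

```bash
python3 - <<'E'
from h import *
st();im=snap('v2')
d=np.load("v2.npz");c=(d["K"],d["R"],d["t"])
g=cv2.cvtColor(im,6)
# knob line (white) and blob
m=np.zeros_like(g);m[190:246,285:350]=g[190:246,285:350]<50
m=cv2.morphologyEx(m,cv2.MORPH_CLOSE,np.ones((5,5)));n,l,s,ce=cv2.connectedComponentsWithStats(m);i=1+s[1:,4].argmax();print("knob",s[i],ce[i])
o,D=ray(c,(s[i,0]+s[i,2]/2,s[i,1]+s[i,3]/2))
for z in(.141,): X=onz(c,(s[i,0]+s[i,2]/2,s[i,1]+s[i,3]/2),z);print("knob mid",X.round(4),"XD coord",(X@XD).round(4),"home .476; lean",np.degrees(np.arctan2(-(X-AX)@YD,X[2]-.095)).round(1))
# disturbance check, scene camera vs start, away from arm
a=cv2.imread("pics/scene0.png");b=capture("scene")[:,:,::-1];b=np.ascontiguousarray(b)
for nm,(y0,y1,x0,x1) in dict(rack=(120,165,228,275),box=(150,190,198,242),timer=(183,212,230,265),dropper=(325,358,315,342)).items():
    print(nm,"mean abs diff",np.abs(a[y0:y1,x0:x1].astype(int)-b[y0:y1,x0:x1]).mean().round(1))
E
```

```text
t 31.38 j6 -138.1 p [0.4936 0.1302 0.1675] w 0.516 F_rot(x,y,z) [-0.07  0.29  0.09] Ftool [ 0.27 -0.06  0.15] Mtool [-0.21  -0.031  0.187] eff6 -0.011
tool lean 7.0 tilt x 0.1
knob [ 289  197   61   49 1775] [317.89183099 221.36112676]
knob mid [0.4926 0.1348 0.141 ] XD coord 0.4748 home .476; lean 6.1
rack mean abs diff 20.5
box mean abs diff 8.1
timer mean abs diff 38.3
dropper mean abs diff 11.0
```

```bash
python3 -c "
from station import *
print(finish_job())"
```

```text
the job is handed in; nothing more can be done
None
```

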